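Send worn vacuum seals through the scrap lock

ROBOT

A 6-joint arm with a two-finger parallel gripper is mounted at the origin on a cart in front of the work surface, level with it; the furniture and walls round the work are solid. World frame = base frame: x ahead of the robot, y to its left, z up, the work surface at z = 0. Lengths are in m, angles in rad, forces in N, time in s.
With the tool pointing down it reaches from about 0.275 to 0.875 m from the base axis. Payload 12.5 kg.
Tool frame: the origin (TCP) lies between the finger pads; the fingertips stand 11 mm ahead of it and the grasp point (between the pads) lies 8 mm behind it (bot.finger_overhang is the distance from the TCP to the fingertips, in m); z points along the fingers, y is the direction in which the jaws open and shut (so a half turn about z gives the same grasp; the last joint's range is limited). The gripper opens to 85 mm and grips with 20 to 120 N. Pads are 22 mm wide; open, the fingers measure 114 mm over their backs; the gripper's body (76 mm by 85 mm) begins 54 mm behind the grasp point. The pads swing forward as they close: fully open they stand 13 mm farther back than shut.
Start: joints at [-1.387, 0.351, 1.652, -0, 1.139, -0.085], TCP at [0.146, -0.53, 0.242] pointing down, gripper open.
Joint ranges: [-2.75, 2.75], [-0.79, 2.1], [0.01, 2.65], [-1.57, 4.71], [0.07, 3.14], [-2.87, 2.87]. Speed limits (rad/s): [2.22, 2.22, 2.79, 3.14, 3.14, 3.14].

INTERFACE

Orientations are given as a unit quaternion [w, x, y, z].
In Python, from cell import bot, viewer gives the robot as it stands.
- The arm moves only by the shell command python3 -m creep 'ROWS' [FORCE]. ROWS is text: rows parted by semicolons, each of 7 numbers parted by spaces: the closure, from 0 (fully open) to 1 (shut), then the shift along the tool's x, y, z in cm, then the turn, a rotation vector about the tool's x, y, z in degrees. In form: hand tx ty tz ax ay az; .... A call has 1 to 20 rows; each row is the pose to reach, as a shift and turn from the pose measured when the call began, along the tool's axes at that moment; what a row does not reach only later rows make up. A row lasts 1/12 s, in which the tool goes at most 41.7 mm and 7.16 degrees, less where a joint would pass 70% of its speed; a pose out of reach is approached as far as the arm can. A call with a gripper value outside its range is refused whole. The fingers move at their own pace and stop on an object; FORCE is the grip in N (left out, the last holds). Time passes only in rows, so rows that repeat a pose let the fingers close. It gives the time, the measured TCP pose, the force and the opening at its end, in the units of the state.
- bot.sense(): the state, without advancing time (a new reading comes with each control period).
- viewer.camera(name): name is "scene" or "side" or "wrist"; returns a dict with "pixels" (400x640x3 uint8, red, green, blue), "fx", "fy", "cx", "cy" (pixels), "k1" (the pictures are not rectified: a ray, as slopes to the right and down, at radius r is drawn at 1 + k1 r^2 times it, then the intrinsics apply), "rvec" (rotation vector, rad) and "tvec" (3), from world to camera coordinates, as OpenCV has them. Camera axes: x right, y down, z forward; pixel columns grow to the right and rows downward; lengths in m; the calibration is good to about 2 mm. A picture is of the moment at which its call begins. There is no depth.
- bot.sign_off(): hands the job in, once; it reports no verdict.
The state is a dict: "time": time; "joint_pos": joint angles; "qvel": joint speeds; "joint_torque": joint torques, N m; "ee_pos": TCP position; "tcp_rot": TCP orientation; "force": force on the tool from outside, world axes, zero at the start; "wrist_torque": the same for the moment, N m; "opening": finger opening in m.
Only numpy, scipy, OpenCV 4.12 (cv2) and the standard library are available. Lean on these libraries where they do the work, as an engineer would, in place of code of your own. Each camera call takes 0.05 s, during which the arm holds its last target.

TASK

Scrap the worn seals: put every black centring ring and every white PTFE puck, in the parts tray and in front of it, into the tip bucket of the scrap lock, while the lock's damper is still shut. Only when all are in, turn the damper handle a quarter turn to fully open, push the bucket over by its push bar, past its catch, until everything has dropped into the bin below, and let it swing back home; never tip it over a shut damper. Finish by turning the damper fully shut again, and leave the good metal fittings where they are.

Things in the scene. Friction and masses are not known exactly. Their poses are not given: they have to be found in the camera images.
- scrap_lock: grey sheet-metal scrap bin with a clear front window and a tip bucket on top, fixed. Origin on the bench below the bucket's pivot; x from the front (window) to the back, y to its left, z up. The bin fills x -120..152, y -70..176 mm; flat top at z = 112, floor inside at z = 12 mm. The bucket stands over the front of the top, the damper handle left of it
- throat (a point): middle of the square hole in the bin's top, behind the bucket, 96 (x) x 108 mm (y), axes as the lock's, 112 mm above the bench. Upright guards 38 mm high stand left and right of it (y = -+55..58 mm from here) and a back plate 66 mm high behind it (x = +49..52 mm). The damper plate closes it 9 mm below the top
- bucket (a joint): tip bucket's angle about its pivot: 0 = home, upright, held by a sprung roller catch; grows as its top goes back over the throat, stop at 2.15 rad. Let go, a spring returns it to 0 from any angle, onto the catch. The catch takes 9 to 12 N at the push bar to break; past 0.2 rad about 5 N do. Discs slide out between 1.2 and 2 rad; go to 2 rad or more and wait a moment
- bucket_pivot (a point): middle of the bucket's pivot, 146 mm above the bench; axis = its y; axes as the lock's. With the bucket home, its 3 mm walls span from here x -110 (front wall) to -12 mm (rear wall at the floor; it leans back to +8 mm at the rim), y -53..53, floor top z = -12, rim z = +42 mm; open on top. On its left at x -86..-54, y 61..81 stands the catch, up to z = +20 mm
- bucket_floor (a point): centre of the bucket's inner floor, moves with the bucket; axes as the lock's when home. The inside reaches x -47..+47, y -50..50 mm from here, 54 mm up to the rim
- push_bar (a point): middle of the black rubber push bar on a crank at the right end of the bucket: a round bar 16 mm thick, 56 mm long, lying along the lock's y, 75 mm from the pivot axis; moves with the bucket. Home, it is at x = -26, y = -94, z = +70 mm from the pivot (its top 224 mm above the bench). Push it towards the lock's back and follow its arc round the pivot, over and down
- damper (a joint): angle of damper and handle about a vertical shaft: 0 = fully shut, 1.571 rad = fully open, a stop at each; opens counter-clockwise seen from above. Stays where it is left; friction about 2 N at the grip. May start up to 0.08 rad open
- damper_shaft (a point): the damper's vertical shaft at the height of the handle's middle, 131 mm above the bench; axes as the lock's; in the lock's frame x = 18, y = 74 mm. Hub 26 mm across
- damper_grip (a point): middle of the black rubber sleeve on the handle bar, 66 mm from the shaft; moves with it. Sleeve 44 mm long, 17 mm wide, 13 mm high, its underside 12 mm above the lock's top; a thinner bar joins it to the shaft. In the lock's frame the handle points 40 deg left of straight back when shut, 130 deg when open. Push its side or pinch it from above
- ring_1: worn centring ring: black rubber ring on a metal core, 43 mm outside, 8 mm thick (solid to the touch, grip it across the rim); origin at the centre of its underside, z up. 30 g. Lies flat in the parts tray (flat floor 2 mm above the bench, walls 19 mm high) or in front of it. May be absent
- puck_1: worn PTFE puck: plain white disc with a small dark dimple, 43 mm across, 10 mm thick; origin at the centre of its underside, z up. 30 g. Lies flat in the parts tray (flat floor 2 mm above the bench, walls 19 mm high) or in front of it. May be absent
- ring_2: worn centring ring: black rubber ring on a metal core, 43 mm outside, 8 mm thick (solid to the touch, grip it across the rim); origin at the centre of its underside, z up. 30 g. Lies flat in the parts tray (flat floor 2 mm above the bench, walls 19 mm high) or in front of it. May be absent
- puck_2: worn PTFE puck: plain white disc with a small dark dimple, 43 mm across, 10 mm thick; origin at the centre of its underside, z up. 30 g. Lies flat in the parts tray (flat floor 2 mm above the bench, walls 19 mm high) or in front of it. May be absent
- ring_3: worn centring ring: black rubber ring on a metal core, 43 mm outside, 8 mm thick (solid to the touch, grip it across the rim); origin at the centre of its underside, z up. 30 g. Lies flat in the parts tray (flat floor 2 mm above the bench, walls 19 mm high) or in front of it. May be absent
- puck_3: worn PTFE puck: plain white disc with a small dark dimple, 43 mm across, 10 mm thick; origin at the centre of its underside, z up. 30 g. Lies flat in the parts tray (flat floor 2 mm above the bench, walls 19 mm high) or in front of it. May be absent
- parts_tray: flat steel parts tray, fixed: 206 mm (its x) by 392 mm (its y), floor 2 mm thick, walls 2 mm thick and 19 mm high all round; origin at the centre of its underside
- nipple: good fitting, to be left alone: short steel tube with a flanged foot, 40 mm across, 42 mm high; origin at the centre of its underside
- flange: good fitting, to be left alone: round steel flange with bolt holes, 70 mm across, 13 mm thick; origin at the centre of its underside
- blank: good fitting, to be left alone: metal disc flange with a central boss, 55 mm across, 17 mm high; origin at the centre of its underside

How it is judged:
On the way, in this order (a step that is already met when the one before it is completed fails the run):
1. every worn seal is in the bucket, the bucket home and the damper still shut (x of ring_1 in the frame of bucket_floor between -0.049 and 0.064 m and y of ring_1 in the frame of bucket_floor between -0.052 and 0.052 m and z of ring_1 in the frame of bucket_floor between -0.004 and 0.052 m and x of puck_1 in the frame of bucket_floor between -0.049 and 0.064 m and y of puck_1 in the frame of bucket_floor between -0.052 and 0.052 m and z of puck_1 in the frame of bucket_floor between -0.004 and 0.052 m and x of ring_2 in the frame of bucket_floor between -0.049 and 0.064 m and y of ring_2 in the frame of bucket_floor between -0.052 and 0.052 m and z of ring_2 in the frame of bucket_floor between -0.004 and 0.052 m and x of puck_2 in the frame of bucket_floor between -0.049 and 0.064 m and y of puck_2 in the frame of bucket_floor between -0.052 and 0.052 m and z of puck_2 in the frame of bucket_floor between -0.004 and 0.052 m and x of ring_3 in the frame of bucket_floor between -0.049 and 0.064 m and y of ring_3 in the frame of bucket_floor between -0.052 and 0.052 m and z of ring_3 in the frame of bucket_floor between -0.004 and 0.052 m and x of puck_3 in the frame of bucket_floor between -0.049 and 0.064 m and y of puck_3 in the frame of bucket_floor between -0.052 and 0.052 m and z of puck_3 in the frame of bucket_floor between -0.004 and 0.052 m and value of joint bucket below 0.06 rad and value of joint damper below 0.25 rad and contact force between the fingers and anything else below 0.1 N), for 0.2 s.
2. the damper is fully open, the bucket still home (value of joint damper above 1.42 rad and value of joint bucket below 0.06 rad), for 0.2 s.
3. the bucket is pushed right over, the damper open (value of joint bucket above 1.6 rad and value of joint damper above 1.42 rad), for 0.1 s.
4. the bucket is back home and every worn seal is in the bin (x of ring_1 in the frame of scrap_lock between -0.118 and 0.15 m and y of ring_1 in the frame of scrap_lock between -0.068 and 0.174 m and z of ring_1 in the frame of scrap_lock between 0 and 0.088 m and x of puck_1 in the frame of scrap_lock between -0.118 and 0.15 m and y of puck_1 in the frame of scrap_lock between -0.068 and 0.174 m and z of puck_1 in the frame of scrap_lock between 0 and 0.088 m and x of ring_2 in the frame of scrap_lock between -0.118 and 0.15 m and y of ring_2 in the frame of scrap_lock between -0.068 and 0.174 m and z of ring_2 in the frame of scrap_lock between 0 and 0.088 m and x of puck_2 in the frame of scrap_lock between -0.118 and 0.15 m and y of puck_2 in the frame of scrap_lock between -0.068 and 0.174 m and z of puck_2 in the frame of scrap_lock between 0 and 0.088 m and x of ring_3 in the frame of scrap_lock between -0.118 and 0.15 m and y of ring_3 in the frame of scrap_lock between -0.068 and 0.174 m and z of ring_3 in the frame of scrap_lock between 0 and 0.088 m and x of puck_3 in the frame of scrap_lock between -0.118 and 0.15 m and y of puck_3 in the frame of scrap_lock between -0.068 and 0.174 m and z of puck_3 in the frame of scrap_lock between 0 and 0.088 m and value of joint bucket below 0.06 rad and value of joint damper above 1.2 rad), for 0.2 s.
At the end, for the whole second after the job is handed in: every worn seal lies at rest in the bin below the damper, the bucket is home (within 0.06 rad) and the damper is shut (within 0.12 rad of its stop) (x of ring_1 in the frame of scrap_lock between -0.118 and 0.15 m and y of ring_1 in the frame of scrap_lock between -0.068 and 0.174 m and z of ring_1 in the frame of scrap_lock between 0 and 0.088 m and x of puck_1 in the frame of scrap_lock between -0.118 and 0.15 m and y of puck_1 in the frame of scrap_lock between -0.068 and 0.174 m and z of puck_1 in the frame of scrap_lock between 0 and 0.088 m and x of ring_2 in the frame of scrap_lock between -0.118 and 0.15 m and y of ring_2 in the frame of scrap_lock between -0.068 and 0.174 m and z of ring_2 in the frame of scrap_lock between 0 and 0.088 m and x of puck_2 in the frame of scrap_lock between -0.118 and 0.15 m and y of puck_2 in the frame of scrap_lock between -0.068 and 0.174 m and z of puck_2 in the frame of scrap_lock between 0 and 0.088 m and x of ring_3 in the frame of scrap_lock between -0.118 and 0.15 m and y of ring_3 in the frame of scrap_lock between -0.068 and 0.174 m and z of ring_3 in the frame of scrap_lock between 0 and 0.088 m and x of puck_3 in the frame of scrap_lock between -0.118 and 0.15 m and y of puck_3 in the frame of scrap_lock between -0.068 and 0.174 m and z of puck_3 in the frame of scrap_lock between 0 and 0.088 m and value of joint bucket below 0.06 rad and value of joint damper below 0.12 rad and linear speed of each of ring_1, puck_1, ring_2, puck_2, ring_3, puck_3 below 0.02 m/s); the robot touches nothing.
It fails at once if the bucket is tipped over a damper that is not open (value of joint bucket above 0.6 rad and value of joint damper below 1.2 rad).
It fails at once if a good fitting is moved by more than 4 cm or tipped over (distance of any of nipple, flange, blank from where it was at the start of the episode above 0.04 m or angle between nipple's own z axis and vertical above 0.5 rad).
Of ring_1, puck_1, ring_2, puck_2, ring_3, puck_3 only 4 to 6 are there at a start; the rules pass over those that are not, and their reading is None.
At some moment in a run one of ring_1, puck_1, ring_2, puck_2, ring_3, puck_3 may be knocked a few centimetres aside while the robot is not near it.
Once in a run the grip may slacken for a moment while it holds something.
It also fails if it takes over 210 s, if anything falls off the work surface, if the arm or the gripper's body presses on something with over 40 N, if the wrist force passes 120 N, or if a joint passes its speed limit or range.

## Working session

There is one attempt and no reset: what is moved stays moved. The work goes in short steps, Python scripts to look and compute and a shell command to move; the robot and the scene stay as the last step left them, time stands still between calls to the robot, and variables do not carry over. Pictures are saved under pics/ and viewed, and the job is handed in when it is done.

```bash
ls; mkdir -p pics; cat > h.py <<'E'
import numpy as np, cv2
from scipy.spatial.transform import Rotation as R
from cell import bot, viewer
def shot(name,fn=None):
    c=viewer.camera(name)
    if fn: cv2.imwrite('pics/'+fn,c['pixels'][:,:,::-1])
    return c
def ray(c,u,v):
    x=(u-c['cx'])/c['fx'];y=(v-c['cy'])/c['fy']
    rd=np.hypot(x,y);r=rd
    for _ in range(30): r=rd/(1+c['k1']*r*r)
    s=r/rd if rd>0 else 1
    M=R.from_rotvec(np.ravel(c['rvec'])).as_matrix()
    o=-M.T@np.ravel(c['tvec']); d=M.T@np.array([x*s,y*s,1])
    return o,d/np.linalg.norm(d)
def onz(c,u,v,z):
    o,d=ray(c,u,v); return o+d*(z-o[2])/d[2]
def tri(*ors):
    A=0;b=0
    for o,d in ors:
        P=np.eye(3)-np.outer(d,d);A=A+P;b=b+P@o
    p=np.linalg.solve(A,b)
    return p,[np.linalg.norm((np.eye(3)-np.outer(d,d))@(p-o)) for o,d in ors]
def proj(c,p):
    M=R.from_rotvec(np.ravel(c['rvec'])).as_matrix()
    q=M@np.array(p)+np.ravel(c['tvec']);x,y=q[0]/q[2],q[1]/q[2]
    k=1+c['k1']*(x*x+y*y)
    return np.array([c['fx']*x*k+c['cx'],c['fy']*y*k+c['cy']])
def tool(p):
    "shift in tool axes cm to reach world p"
    s=bot.sense();q=s['tcp_rot'];r=R.from_quat([q[1],q[2],q[3],q[0]])
    return r.inv().apply(np.array(p)-s['ee_pos'])*100
E
python3 - <<'E'
from h import *
np.set_printoptions(precision=4,suppress=True)
for n in ['scene','side','wrist']:
    c=shot(n,n+'0.png'); o,d=ray(c,320,200);print(n,c['fx'],c['cx'],c['cy'],c['k1'],o,d)
s=bot.sense()
for k in s: print(k,s[k])
E
```

```text
pics
scene 464.54721852361837 322.6851094221795 208.29593182913032 -0.045064046863578074 [ 0.0258 -1.1337  0.772 ] [ 0.3696  0.8109 -0.4537]
side 441.7290115953523 324.7803994010644 199.39982936265676 0.042093820414538054 [ 0.4049 -0.8816  1.1071] [ 0.0961  0.6587 -0.7462]
wrist 298.2532581731284 321.7375190473228 202.74747919948052 -0.056350781284855066 [ 0.2171 -0.51    0.3734] [-0.2745 -0.0685 -0.9591]
time 0.15
joint_pos [-1.3866  0.3511  1.6523  0.      1.1391 -0.0846]
qvel [-0.0005 -0.0001 -0.0037  0.0007  0.0005  0.0015]
joint_torque [  0.0012 -50.625  -29.1504  -0.       0.0033   0.0001]
ee_pos [ 0.146  -0.53    0.2419]
tcp_rot [-0.0004  0.991   0.134  -0.    ]
force [-0.4784  0.1117 -0.385 ]
wrist_torque [-0.0362  0.0009  0.0427]
opening 0.08553268215982958
```

View pics/scene0.png

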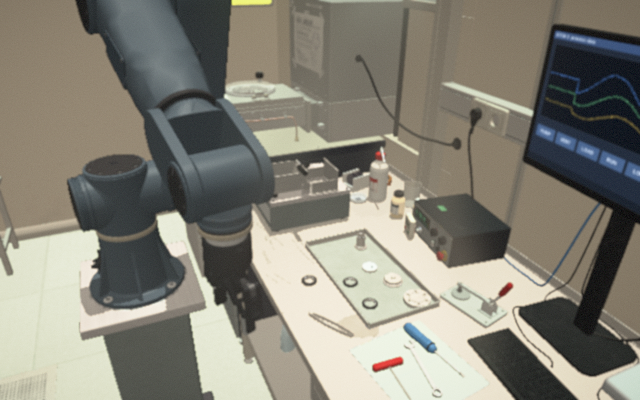

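View pics/side0.png

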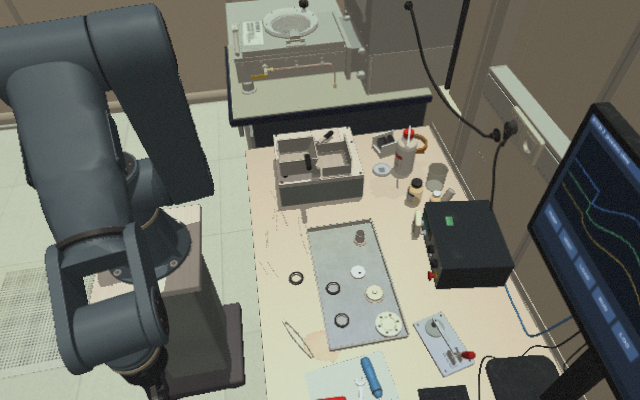

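View pics/wrist0.png

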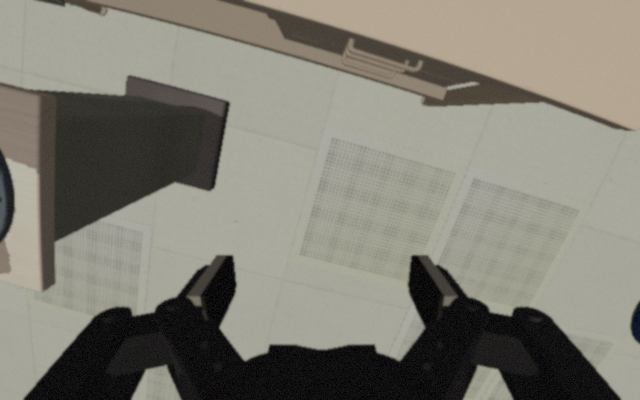

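```bash
python3 - <<'E'
from h import *
a=cv2.imread('pics/side0.png')
cv2.imwrite('pics/s0a.png',cv2.resize(a[115:215,255:415],None,fx=5,fy=5,interpolation=cv2.INTER_CUBIC))
cv2.imwrite('pics/s0b.png',cv2.resize(a[215:345,260:420],None,fx=4.5,fy=4.5,interpolation=cv2.INTER_CUBIC))
E
```

```text
(no output)
```

View pics/s0a.png

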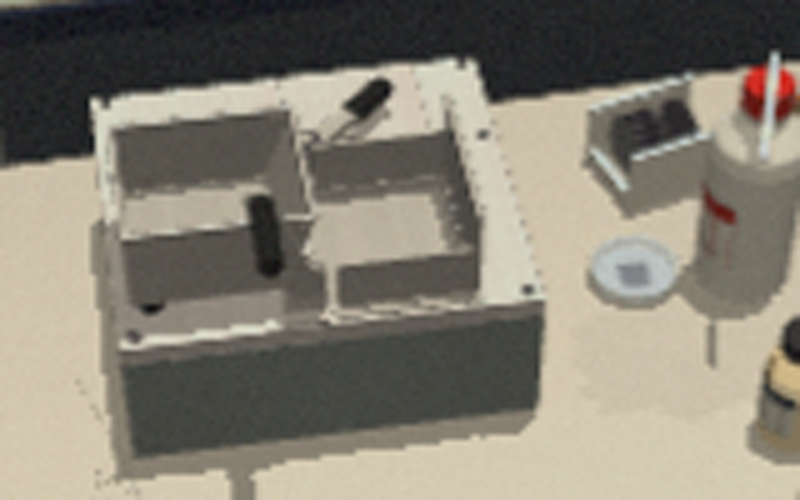

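View pics/s0b.png

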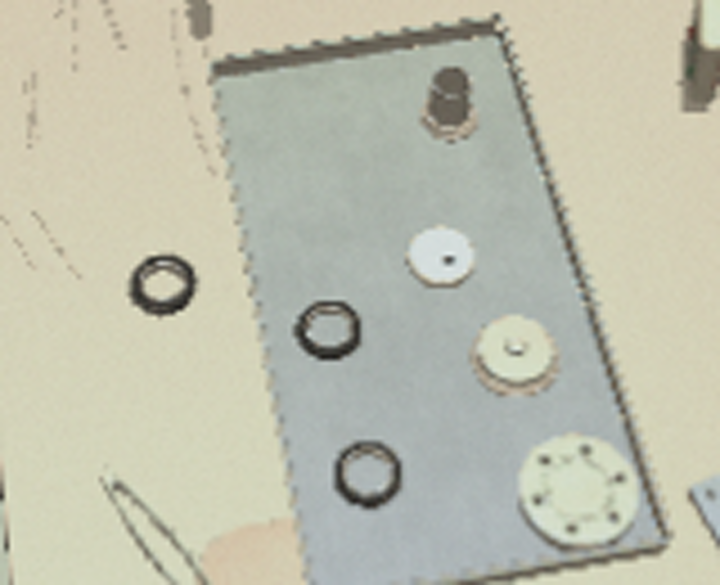

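```bash
python3 - <<'E'
from h import *
a=cv2.imread('pics/scene0.png')
cv2.imwrite('pics/c0a.png',cv2.resize(a[145:240,245:365],None,fx=6,fy=6,interpolation=cv2.INTER_CUBIC))
cv2.imwrite('pics/c0b.png',cv2.resize(a[225:330,290:445],None,fx=5,fy=5,interpolation=cv2.INTER_CUBIC))
E
```

```text
(no output)
```

View pics/c0a.png

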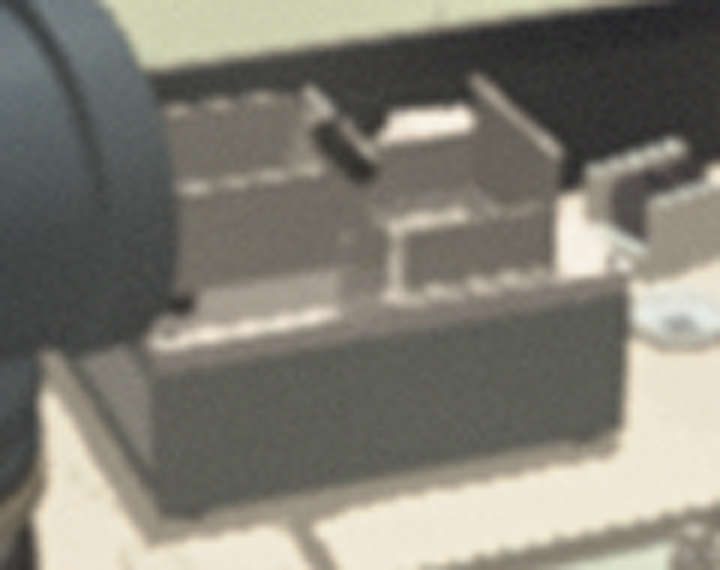

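View pics/c0b.png

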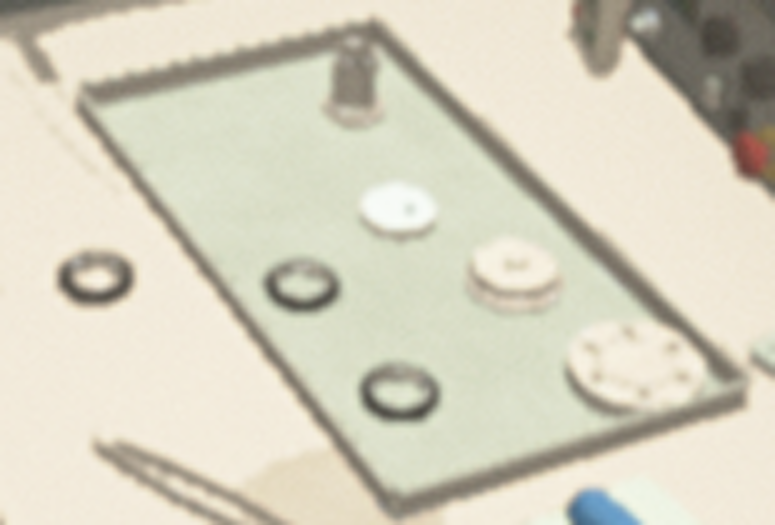

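```bash
python3 - <<'E'
from h import *
np.set_printoptions(precision=4,suppress=True)
S=viewer.camera('side');C=viewer.camera('scene')
sb=lambda x,y:ray(S,260+(x+.5)/4.5-.5,215+(y+.5)/4.5-.5)
cb=lambda x,y:ray(C,290+(x+.5)/5-.5,225+(y+.5)/5-.5)
sa=lambda x,y:ray(S,255+(x+.5)/5-.5,115+(y+.5)/5-.5)
ca=lambda x,y:ray(C,245+(x+.5)/6-.5,145+(y+.5)/6-.5)
for n,p,q in [('A',(163,285),(96,277)),('B',(329,330),(302,284)),('C',(368,474),(400,390)),('P',(441,255),(398,208)),('traytopFL',(214,68),(82,92)),('trayFR',(310,585),(398,508)),('trayBL',(498,20),(376,24)),('flange',(580,488),(637,362)),('blank',(515,348),(514,265)),('nippletop',(452,75),(353,45))]:
    r=sb(*p);print(n,*tri(r,cb(*q)),(r[0]+r[1]*(.008-r[0][2])/r[1][2])[:2])
for n,p,q in [('binRF',(118,350),(150,355)),('binRB',(545,305),(627,282)),('barR',(270,268),(360,170)),('barL',(260,203),(322,135))]:
    print(n,*tri(sa(*p),ca(*q)))
for n,p in [('binRF',(118,350)),('binRB',(545,305)),('binLB',(470,60)),('binLF',(93,100))]:
    o,d=sa(*p);print(n,(o+d*(.112-o[2])/d[2])[:2])
for n,p in [('gripnear',(352,112)),('gripfar',(385,85))]:
    o,d=sa(*p);print(n,(o+d*(.137-o[2])/d[2])[:2])
E
```

```text
A [ 0.4259 -0.1919  0.0059] [np.float64(0.001231134617384491), np.float64(0.0012311346173844104)] [ 0.4268 -0.1942]
B [ 0.5239 -0.246   0.0094] [np.float64(0.001232381422153142), np.float64(0.0012323814221532148)] [ 0.5249 -0.2462]
C [ 0.528  -0.346   0.0106] [np.float64(0.0012693704901963077), np.float64(0.0012693704901961809)] [ 0.5292 -0.3458]
P [ 0.605  -0.2072  0.0118] [np.float64(0.0010867300562363562), np.float64(0.0010867300562362554)] [ 0.6064 -0.2058]
traytopFL [ 0.4837 -0.034   0.0186] [np.float64(0.00140313378619111), np.float64(0.0014031337861910506)] [ 0.4855 -0.027 ]
trayFR [ 0.4864 -0.4074  0.0018] [np.float64(0.0049017731875010675), np.float64(0.004901773187501322)] [ 0.4828 -0.4061]
trayBL [ 0.6879 -0.0299  0.0174] [np.float64(0.0003483629781840563), np.float64(0.0003483629781839044)] [ 0.6906 -0.0229]
flange [ 0.648  -0.3799  0.015 ] [np.float64(0.0009398857105972846), np.float64(0.0009398857105972539)] [ 0.6502 -0.3774]
blank [ 0.634  -0.2834  0.0152] [np.float64(0.0009700543272665235), np.float64(0.0009700543272665585)] [ 0.6361 -0.2803]
nippletop [ 0.6371 -0.0924  0.0476] [np.float64(0.001995879695930253), np.float64(0.0019958796959301727)] [ 0.6471 -0.0646]
binRF [0.415  0.0939 0.1048] [np.float64(0.0016117599910422623), np.float64(0.00161175999104248)]
binRB [0.6892 0.0868 0.0984] [np.float64(0.0016721115031976084), np.float64(0.0016721115031975177)]
barR [0.5071 0.0313 0.2188] [np.float64(0.0016087697068680193), np.float64(0.001608769706867935)]
barL [0.5108 0.0926 0.2132] [np.float64(0.0010443420144359533), np.float64(0.001044342014436094)]
binRF [0.4161 0.0854]
binRB [0.6864 0.0722]
binLB [0.6919 0.3197]
binLF [0.4254 0.3288]
gripnear [0.5952 0.2516]
gripfar [0.6223 0.2749]
```

```bash
python3 -m creep '0.25 32 -20 -6 0 0 15; 0.25 32 -20 -6 0 0 15; 0.25 32 -20 -6 0 0 15; 0.25 32 -20 -6 0 0 15; 0.25 32 -20 -6 0 0 15; 0.25 32 -20 -6 0 0 15; 0.25 32 -20 -6 0 0 15; 0.25 32 -20 -6 0 0 15; 0.25 32 -20 -6 0 0 15; 0.25 32 -20 -6 0 0 15; 0.25 32 -20 -6 0 0 15; 0.25 32 -20 -6 0 0 15; 0.25 32 -20 -6 0 0 15; 0.25 32 -20 -6 0 0 15; 0.25 32 -20 -6 0 0 15' 40
python3 - <<'E'
from h import *
shot('wrist','w1.png');shot('side','s1.png');print(bot.sense())
E
```

```text
time: 1.5
ee_pos: [0.4008, -0.2532, 0.302]
tcp_rot: [-0.0, 1.0, 0.003, -0.0]
force: [-0.4, -0.7, 0.6]
opening: 0.0638
{'time': 1.6, 'joint_pos': array([-6.61225748e-01,  1.50167569e-01,  1.76111681e+00,  3.07328110e-04,
        1.23091911e+00,  9.03823400e-01]), 'qvel': array([ 9.14063718e-03,  3.45391542e-04, -3.76024070e-03,  6.56029638e-05,
        2.38004022e-03,  8.67929284e-04]), 'joint_torque': array([-6.24148222e-02, -3.98918688e+01, -3.05494523e+01, -1.87355050e-03,
        1.63363969e-03, -7.95900211e-03]), 'ee_pos': array([ 0.40098088, -0.25298089,  0.30205044]), 'tcp_rot': array([-3.02317579e-04,  9.99995960e-01,  2.82231417e-03, -1.51226632e-04]), 'force': array([-0.01112243, -0.22566866, -0.19750113]), 'wrist_torque': array([0.00780504, 0.0050529 , 0.01083235]), 'opening': 0.06367948398908006}
```

View pics/w1.png

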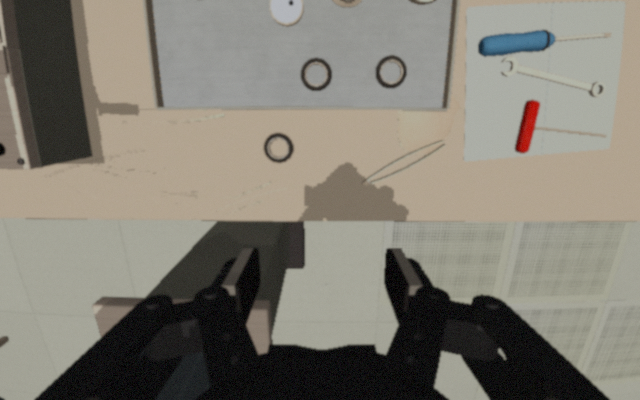

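View pics/s1.png

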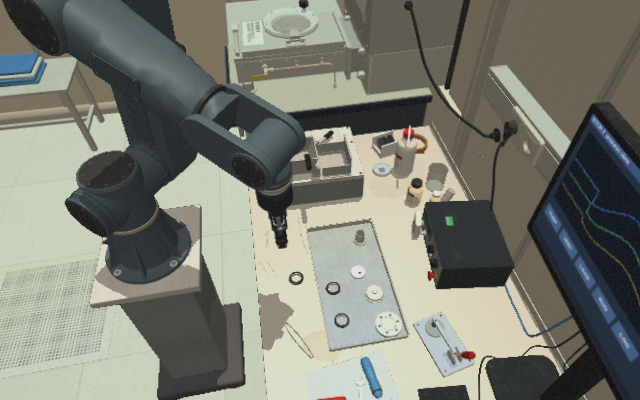

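```bash
cat >> h.py <<'E'
def blob(c,u,v,kind='ring',r=22):
    "sub-pixel centre of ring/puck near u,v"
    im=c['pixels'].astype(int);u0,v0=int(max(u-r,0)),int(max(v-r,0))
    p=im[v0:int(v+r),u0:int(u+r)]
    g=p.sum(2)/3
    m=(g<95) if kind=='ring' else ((p.min(2)>205))
    m=m.astype(np.uint8)
    cs,_=cv2.findContours(m,cv2.RETR_EXTERNAL,cv2.CHAIN_APPROX_NONE)
    cs=[k for k in cs if len(k)>=8]
    k=max(cs,key=cv2.contourArea); e=cv2.fitEllipse(k)
    return e[0][0]+u0,e[0][1]+v0,e[1]
E
python3 - <<'E'
from h import *
np.set_printoptions(precision=4,suppress=True)
W=viewer.camera('wrist');S=viewer.camera('side');C=viewer.camera('scene')
for n,w,s,k in [('A',(279,147),(296,278),'ring'),('B',(316,73),(333,288),'ring'),('C',(391,71),(342,320),'ring'),('P',(288,10),(358,271),'puck')]:
    try:
        bw=blob(W,*w,k); bs=blob(S,*s,k,r=13)
        print(n,bw,bs,*tri(ray(W,*bw[:2]),ray(S,*bs[:2])),onz(W,*bw[:2],.007)[:2],onz(S,*bs[:2],.007)[:2])
    except Exception as e: print(n,e)
E
```

```text
A (278.38879013061523, 147.58792686462402, (27.210737228393555, 28.15190887451172)) (295.8972759246826, 277.90984535217285, (12.414220809936523, 12.881559371948242)) [ 0.4263 -0.1904  0.0025] [np.float64(0.0007990810151479334), np.float64(0.0007990810151479389)] [ 0.426  -0.1908] [ 0.427  -0.1935]
B (316.10632133483887, 74.40158653259277, (29.973308563232422, 31.42156410217285)) (332.7747983932495, 287.6737747192383, (11.829217910766602, 12.619972229003906)) [ 0.5245 -0.2443  0.0059] [np.float64(0.0008643066873751263), np.float64(0.0008643066873749931)] [ 0.5235 -0.2443] [ 0.5253 -0.2448]
C (390.6732425689697, 71.87704467773438, (29.15688705444336, 31.797407150268555)) (341.45477867126465, 319.78080558776855, (13.105875968933105, 13.390728950500488)) [ 0.5288 -0.3442  0.0055] [np.float64(0.0008825446533588271), np.float64(0.0008825446533590293)] [ 0.5277 -0.3439] [ 0.5295 -0.3449]
P max() iterable argument is empty
```

```bash
python3 - <<'E'
from h import *
print(bot.finger_overhang, [x for x in dir(bot) if x[0]!='_'])
print(tool([.4262,-.191,.06]), tool([.4262,-.191,.014]))
E
```

```text
0.011 ['IKError', 'finger_overhang', 'sense', 'sign_off']
[ 2.53805839 -6.12983141 24.21496103] [ 2.53878509 -6.12717754 28.8149602 ]
```

```bash
python3 -m creep '0.25 2.5 -6.1 24 0 0 0; 0.25 2.5 -6.1 24 0 0 0; 0.25 2.5 -6.1 24 0 0 0; 0.25 2.5 -6.1 24 0 0 0; 0.25 2.5 -6.1 24 0 0 0; 0.25 2.5 -6.1 24 0 0 0; 0.25 2.5 -6.1 25 0 0 0; 0.25 2.5 -6.1 26 0 0 0; 0.25 2.5 -6.1 27 0 0 0;0.25 2.5 -6.1 28 0 0 0;0.25 2.5 -6.1 28.8 0 0 0;0.25 2.5 -6.1 28.8 0 0 0;0.25 2.5 -6.1 28.8 0 0 0' 40
python3 - <<'E'
from h import *
shot('wrist','w2.png');print(bot.sense()['ee_pos'],bot.sense()['force'])
E
```

```text
time: 2.83
ee_pos: [0.426, -0.1917, 0.0145]
tcp_rot: [-0.0, 1.0, 0.003, 0.0]
force: [-0.9, 0.0, 0.0]
opening: 0.0639
[ 0.42613247 -0.19165863  0.01473505] [-0.22242682  0.64891227  0.41894026]
```

View pics/w2.png

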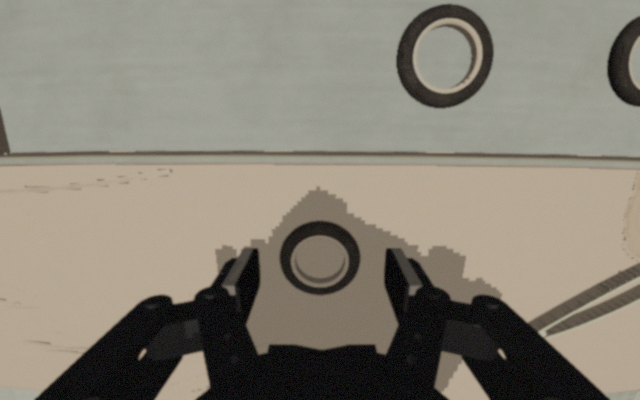

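```bash
python3 -m creep '0.25 0 0 0.3 0 0 0; 0.4 0 0 0.3 0 0 0; 0.8 0 0 0.3 0 0 0; 0.8 0 0 0.3 0 0 0; 0.8 0 0 0.3 0 0 0; 0.8 0 0 0.3 0 0 0; 0.8 0 0 0.3 0 0 0' 60
python3 - <<'E'
from h import *
shot('wrist','w3.png');print(bot.sense()['ee_pos'],bot.sense()['force'])
E
```

```text
time: 3.47
ee_pos: [0.4263, -0.1918, 0.0125]
tcp_rot: [0.0, 1.0, 0.003, 0.001]
force: [-2.7, 0.9, 11.4]
opening: 0.0394
[ 0.42628129 -0.19176496  0.01248549] [-2.12762733  0.1811574  12.00632336]
```

View pics/w3.png

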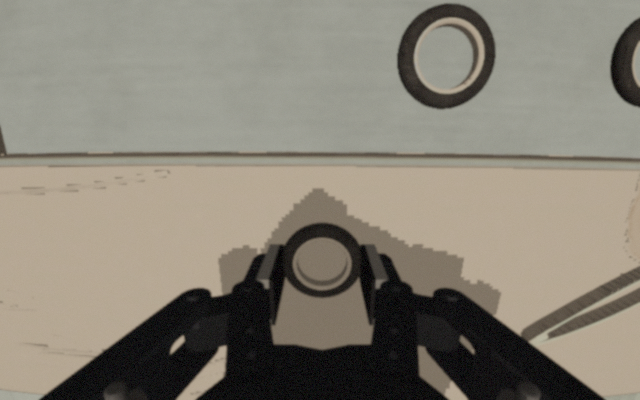

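```bash
python3 -m creep '0.8 0 0 -4 0 0 0; 0.8 0 0 -8 0 0 0; 0.8 0 0 -12 0 0 0; 0.8 0 0 -16 0 0 0;0.8 0 0 -20 0 0 0;0.8 0 0 -26 0 0 0;0.8 0 0 -26 0 0 0;0.8 0 0 -26 0 0 0' 60
python3 - <<'E'
from h import *
shot('side','s4.png');shot('wrist','w4.png');print(bot.sense()['ee_pos'],bot.sense()['opening'],tool([.458,.153,.27]))
E
```

```text
time: 4.18
ee_pos: [0.4274, -0.1924, 0.2771]
tcp_rot: [0.002, 1.0, 0.003, 0.004]
force: [-0.4, 0.1, -1.6]
opening: 0.0402
[ 0.42586455 -0.19161268  0.27256632] 0.03951040242324641 [  3.43015087 -34.44050231   0.23998226]
```

View pics/w4.png

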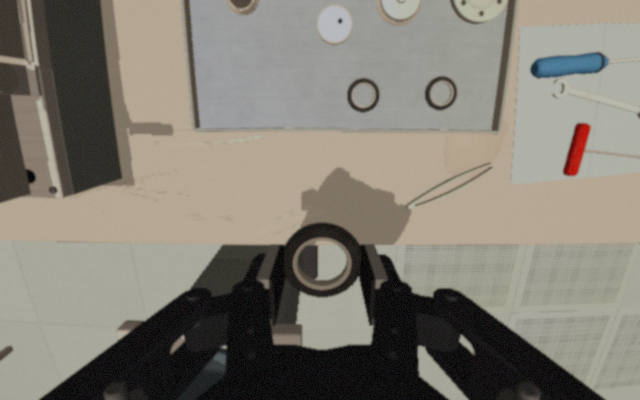

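```bash
python3 -m creep '0.8 3.4 -34.5 0 0 0 2; 0.8 3.4 -34.5 0 0 0 2; 0.8 3.4 -34.5 0 0 0 2; 0.8 3.4 -34.5 0 0 0 2; 0.8 3.4 -34.5 0 0 0 2; 0.8 3.4 -34.5 0 0 0 2; 0.8 3.4 -34.5 0 0 0 2; 0.8 3.4 -34.5 0 0 0 2; 0.8 3.4 -34.5 0 0 0 2; 0.8 3.4 -34.5 0 0 0 2; 0.8 3.4 -34.5 0 0 0 2; 0.8 3.4 -34.5 0 0 0 2'
python3 - <<'E'
from h import *
c=shot('side','s5.png');w=shot('wrist','w5.png');print(bot.sense()['ee_pos'],bot.sense()['opening'])
cv2.imwrite('pics/s5z.png',cv2.resize(c['pixels'][100:220,245:405,::-1],None,fx=4.5,fy=4.5,interpolation=cv2.INTER_CUBIC))
E
```

```text
time: 5.28
ee_pos: [0.4573, 0.1528, 0.2713]
tcp_rot: [0.001, 1.0, -0.014, -0.0]
force: [-0.3, -0.4, -0.5]
opening: 0.0394
[0.45754082 0.1524776  0.27187959] 0.039459041372747784
```

View pics/w5.png

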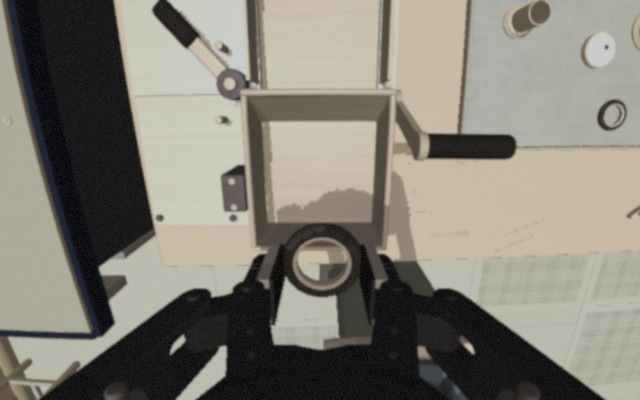

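View pics/s5z.png

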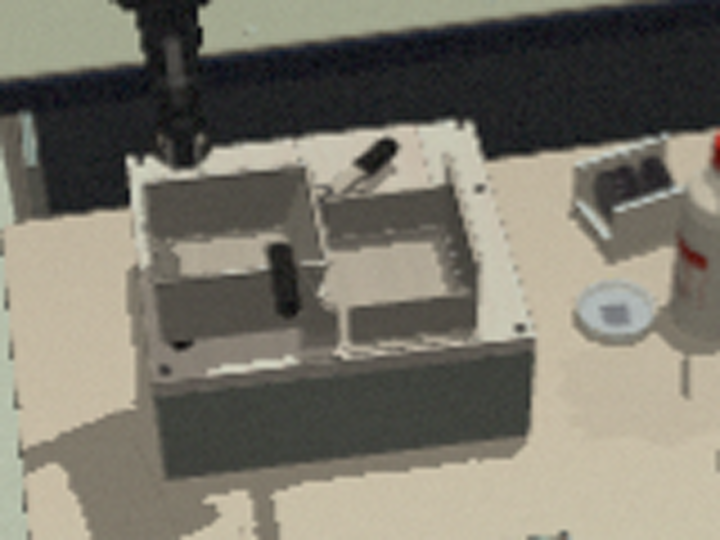

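```bash
python3 - <<'E'
from h import *
np.set_printoptions(precision=4,suppress=True)
W=viewer.camera('wrist')
for n,u,v,z in [('rimBL',243,92,.188),('rimBR',397,92,.188),('rimFL',250,247,.188),('rimFR',386,247,.188),('barin',418,146,.216),('barout',515,147,.216),('shaft',231,83,.138),('gripout',157,4,.137),('gripin',193,42,.137),('catch',233,190,.166)]:
    print(n,onz(W,u,v,z)[:2])
E
```

```text
rimBL [0.5467 0.2041]
rimBR [0.5434 0.0985]
rimFL [0.4307 0.2106]
rimFR [0.4273 0.1026]
barin [0.5094 0.0909]
barout [0.5076 0.0277]
shaft [0.5579 0.2259]
gripout [0.6219 0.2808]
gripin [0.5915 0.2545]
catch [0.4722 0.2256]
```

```bash
python3 -m creep '0.8 0 -0.3 4 0 0 0; 0.8 0 -0.3 8 0 0 0; 0.8 0 -0.3 10.5 0 0 0;0.8 0 -0.3 10.5 0 0 0;0.8 0 -0.3 10.5 0 0 0; 0.25 0 -0.3 10.5 0 0 0; 0.25 0 -0.3 10.5 0 0 0; 0.25 0 -0.3 10.5 0 0 0; 0.25 0 -0.3 10.5 0 0 0; 0.25 0 -0.3 6 0 0 0; 0.25 0 -0.3 2 0 0 0; 0.25 0 -0.3 0 0 0 0; 0.25 0 -0.3 0 0 0 0'
python3 - <<'E'
from h import *
c=shot('side');w=shot('wrist','w6.png');print(bot.sense()['ee_pos'],bot.sense()['opening'],tool([.524,-.2445,.04]))
cv2.imwrite('pics/s6z.png',cv2.resize(c['pixels'][100:350,245:420,::-1],None,fx=2.4,fy=2.4,interpolation=cv2.INTER_CUBIC))
E
```

```text
time: 6.52
ee_pos: [0.4596, 0.1561, 0.2776]
tcp_rot: [-0.001, 1.0, -0.015, 0.005]
force: [-0.0, 0.4, 1.3]
opening: 0.064
[0.45790078 0.15561765 0.2729556 ] 0.06412715063329627 [ 7.72866913 39.78886173 23.3330168 ]
```

View pics/s6z.png

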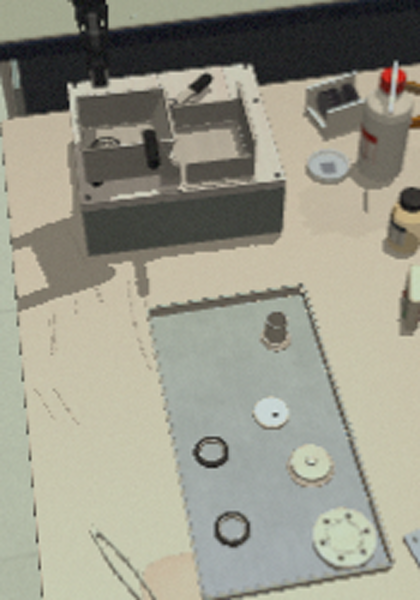

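View pics/w6.png

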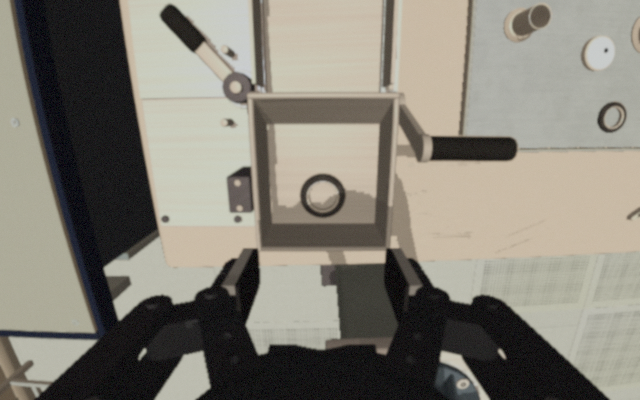

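```bash
python3 -m creep '0.25 7.7 39.8 0 0 0 -2; 0.25 7.7 39.8 0 0 0 -2; 0.25 7.7 39.8 0 0 0 -2; 0.25 7.7 39.8 0 0 0 -2; 0.25 7.7 39.8 0 0 0 -2; 0.25 7.7 39.8 0 0 0 -2; 0.25 7.7 39.8 14 0 0 -2; 0.25 7.7 39.8 14 0 0 -2; 0.25 7.7 39.8 14 0 0 -2; 0.25 7.7 39.8 14 0 0 -2; 0.25 7.7 39.8 14 0 0 -2; 0.25 7.7 39.8 14 0 0 -2; 0.25 7.7 39.8 14 0 0 -2; 0.25 7.7 39.8 14 0 0 -2'
python3 - <<'E'
from h import *
w=shot('wrist','w7.png');print(bot.sense()['ee_pos'],bot.sense()['opening'])
E
```

```text
time: 7.78
ee_pos: [0.523, -0.244, 0.1328]
tcp_rot: [-0.0, 1.0, 0.002, 0.001]
force: [-0.6, 1.0, 0.4]
opening: 0.0643
[ 0.52338046 -0.24379906  0.13366716] 0.06449827266898606
```

View pics/w7.png

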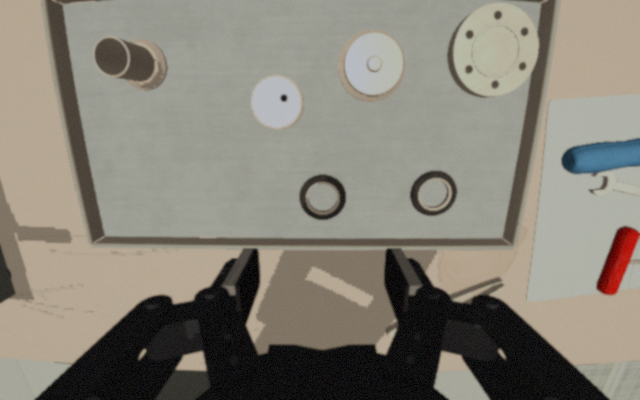

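```bash
python3 - <<'E'
from h import *
np.set_printoptions(precision=4,suppress=True)
W=viewer.camera('wrist');S=viewer.camera('side')
for n,u,v,k,s in [('B',322,197,'ring',(333,288)),('C',433,193,'ring',(342,320)),('P',276,102,'puck',(358,271))]:
    b=blob(W,u,v,k,r=30);q=onz(W,*b[:2],.009);bs=blob(S,*s,k,r=12) if k=='ring' else (357.7,271.4)
    print(n,b,q[:2],tri(ray(W,*b[:2]),ray(S,*bs[:2])),tool([q[0],q[1],.0168]))
E
```

```text
B (322.4852409362793, 197.1047077178955, (43.83826446533203, 45.23265075683594)) [ 0.5247 -0.2442] (array([ 0.5246, -0.2446,  0.0062]), [np.float64(0.0008284687868767833), np.float64(0.0008284687868768822)]) [ 0.0382  0.0323 11.7533]
C (432.6360511779785, 193.19649124145508, (42.16559982299805, 46.18782424926758)) [ 0.5288 -0.3429] (array([ 0.5289, -0.3442,  0.0064]), [np.float64(0.0007896336173299816), np.float64(0.0007896336173299945)]) [ 0.3959  9.9112 11.7651]Traceback (most recent call last):
  File "<stdin>", line 5, in <module>
  File "h.py", line 42, in blob
    k=max(cs,key=cv2.contourArea); e=cv2.fitEllipse(k)
ValueError: max() iterable argument is empty
```

```bash
python3 -m creep '0.25 0.1 0 3.5 0 0 0; 0.25 0.1 0 7 0 0 0; 0.25 0.1 0 10 0 0 0; 0.25 0.1 0 11.7 0 0 0; 0.25 0.1 0 11.7 0 0 0; 0.25 0.1 0 11.7 0 0 0; 0.8 0.1 0 11.7 0 0 0; 0.8 0.1 0 11.7 0 0 0; 0.8 0.1 0 11.7 0 0 0; 0.8 0.1 0 11.7 0 0 0; 0.8 0.1 0 11.7 0 0 0; 0.8 0.1 0 11.7 0 0 0' 60
python3 -m creep '0.8 0 0 -4 0 0 0; 0.8 0 0 -8 0 0 0; 0.8 0 0 -12 0 0 0; 0.8 0 0 -16 0 0 0;0.8 0 0 -20 0 0 0;0.8 0 0 -25 0 0 0;0.8 0 0 -25 0 0 0;0.8 0 0 -25 0 0 0'
python3 - <<'E'
from h import *
w=shot('wrist','w8.png');print(bot.sense()['ee_pos'],bot.sense()['opening'],tool([.497,.153,.27]))
E
```

```text
time: 8.93
ee_pos: [0.5277, -0.2438, 0.0225]
tcp_rot: [0.001, 1.0, 0.003, 0.005]
force: [-6.9, 14.8, 42.3]
opening: 0.0275
time: 9.6
ee_pos: [0.5262, -0.2436, 0.2774]
tcp_rot: [0.003, 1.0, 0.003, 0.009]
force: [0.6, 0.2, 0.5]
opening: 0.0171
[ 0.52543038 -0.24321106  0.27461174] 0.016914902092149603 [ -2.59784664 -39.6399561    0.22953389]
```

View pics/w8.png

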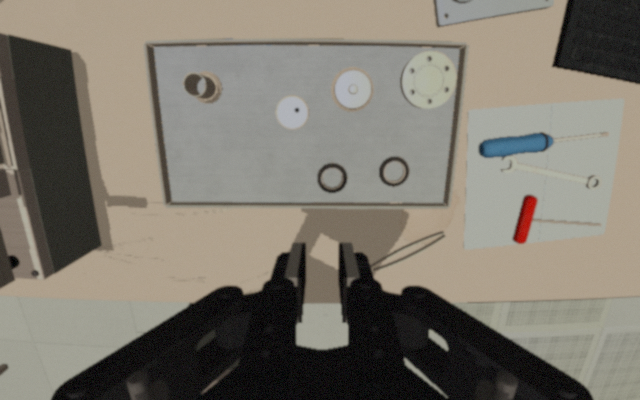

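```bash
python3 - <<'E'
from h import *
np.set_printoptions(precision=4,suppress=True)
W=viewer.camera('wrist');S=shot('side','s8.png')
for n,u,v,k in [('B',332,178,'ring'),('C',394,171,'ring')]:
    b=blob(W,u,v,k,r=20);q=onz(W,*b[:2],.008)
    print(n,b,q[:2],tool([q[0],q[1],.12]))
print(onz(W,292,113,.012))
E
```

```text
B (332.57089042663574, 176.74371147155762, (28.854299545288086, 29.15752601623535)) [ 0.5184 -0.259 ] [-0.77    1.5798 15.1731]
C (394.7588539123535, 170.1672821044922, (28.363094329833984, 29.795578002929688)) [ 0.528  -0.3434] [ 0.1382 10.0226 15.2016]
[ 0.6017 -0.2058  0.012 ]
```

View pics/s8.png

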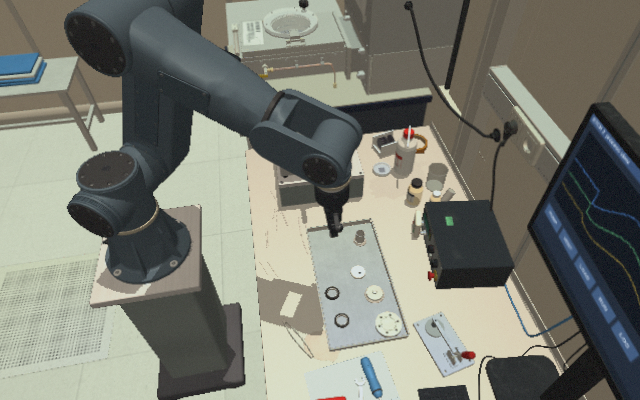

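```bash
python3 -m creep '0.25 -0.8 1.6 4 0 0 0; 0.25 -0.8 1.6 8 0 0 0; 0.25 -0.8 1.6 12 0 0 0; 0.25 -0.8 1.6 16 0 0 0; 0.25 -0.8 1.6 20 0 0 0; 0.25 -0.8 1.6 22 0 0 0;0.25 -0.8 1.6 22 0 0 0;0.25 -0.8 1.6 22 0 0 0'
python3 - <<'E'
from h import *
np.set_printoptions(precision=4,suppress=True)
W=shot('wrist','w9.png');print(bot.sense()['ee_pos'],bot.sense()['opening'],bot.sense()['tcp_rot'])
E
```

```text
time: 10.42
ee_pos: [0.5179, -0.2589, 0.0505]
tcp_rot: [0.0, 1.0, 0.003, 0.003]
force: [0.6, -0.1, 1.4]
opening: 0.0639
[ 0.5188 -0.2594  0.0521] 0.06410788532062653 [0.0011 1.     0.0031 0.0045]
```

View pics/w9.png

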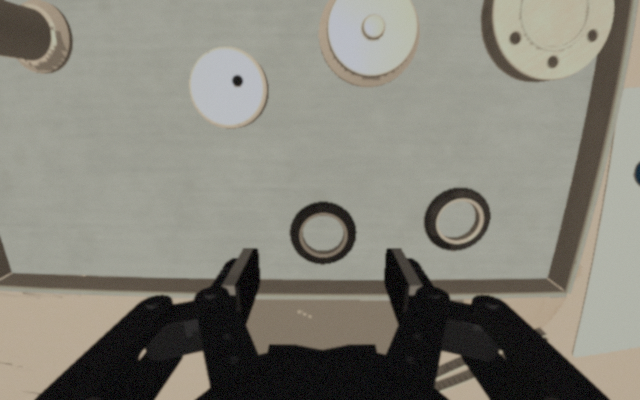

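```bash
python3 -m creep '0.25 0 0 1.5 0 0 0; 0.25 0 0 3 0 0 0; 0.25 0 0 3.4 0 0 0; 0.25 0 0 3.4 0 0 0; 0.25 0 0 3.4 0 0 0'
python3 - <<'E'
from h import *
W=shot('wrist','w10.png');print(bot.sense()['ee_pos'],bot.sense()['force'])
E
```

```text
time: 10.88
ee_pos: [0.5198, -0.2598, 0.0195]
tcp_rot: [0.002, 1.0, 0.003, 0.005]
force: [0.3, 1.2, -0.7]
opening: 0.064
[ 0.51986797 -0.2599029   0.01958811] [-0.54549913  0.08461508 -0.80487959]
```

View pics/w10.png

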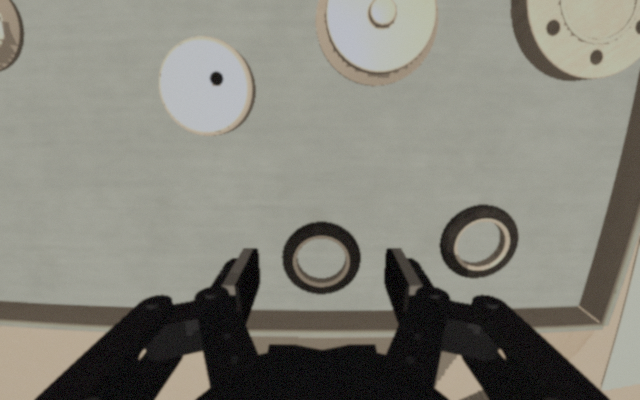

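```bash
python3 -m creep '0.25 0 0 0.3 0 0 0; 0.4 0 0 0.3 0 0 0; 0.8 0 0 0.3 0 0 0; 0.8 0 0 0.3 0 0 0; 0.8 0 0 0.3 0 0 0; 0.8 0 0 0.3 0 0 0; 0.8 0 0 0.3 0 0 0' 60
python3 -m creep '0.8 0 0 -4 0 0 0; 0.8 0 0 -8 0 0 0; 0.8 0 0 -12 0 0 0; 0.8 0 0 -16 0 0 0;0.8 0 0 -20 0 0 0;0.8 0 0 -25 0 0 0;0.8 0 0 -25 0 0 0;0.8 0 0 -25 0 0 0'
python3 - <<'E'
from h import *
w=shot('wrist','w11.png');print(bot.sense()['ee_pos'],bot.sense()['opening'],tool([.494,.155,.27]))
E
```

```text
time: 11.52
ee_pos: [0.5201, -0.2601, 0.0177]
tcp_rot: [0.002, 1.0, 0.003, 0.006]
force: [-3.4, 1.5, 11.2]
opening: 0.0384
time: 12.18
ee_pos: [0.5183, -0.2597, 0.2712]
tcp_rot: [0.003, 1.0, 0.003, 0.008]
force: [0.5, 0.7, -1.4]
opening: 0.0384
[ 0.51747995 -0.25921488  0.26838149] 0.03818848442653124 [ -2.08110898 -41.43427798  -0.38540781]
```

View pics/w11.png

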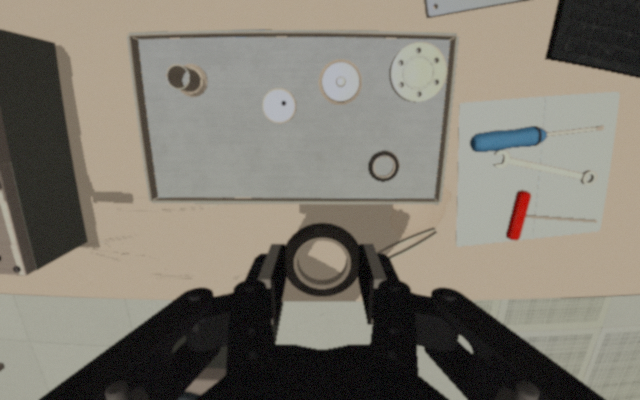

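```bash
python3 -m creep '0.8 -2.1 -41.5 -1 0.3 -0.9 2; 0.8 -2.1 -41.5 -1 0.3 -0.9 2; 0.8 -2.1 -41.5 -1 0.3 -0.9 2; 0.8 -2.1 -41.5 -1 0.3 -0.9 2; 0.8 -2.1 -41.5 -1 0.3 -0.9 2; 0.8 -2.1 -41.5 -1 0.3 -0.9 2; 0.8 -2.1 -41.5 -1 0.3 -0.9 2; 0.8 -2.1 -41.5 -1 0.3 -0.9 2; 0.8 -2.1 -41.5 -1 0.3 -0.9 2; 0.8 -2.1 -41.5 -1 0.3 -0.9 2; 0.8 -2.1 -41.5 -1 0.3 -0.9 2; 0.8 -2.1 -41.5 -1 0.3 -0.9 2; 0.8 -2.1 -41.5 -1 0.3 -0.9 2; 0.8 -2.1 -41.5 -1 0.3 -0.9 2'
python3 - <<'E'
from h import *
w=shot('wrist','w12.png');print(bot.sense()['ee_pos'],bot.sense()['opening'],tool([.494,.155,.168]))
E
```

```text
time: 13.4
ee_pos: [0.4936, 0.1545, 0.2751]
tcp_rot: [-0.0, 1.0, -0.015, -0.002]
force: [0.3, -0.3, -0.5]
opening: 0.038
[0.49370801 0.15441438 0.27541171] 0.03796714014187365 [ 0.06965452 -0.05764962 10.74098931]
```

View pics/w12.png

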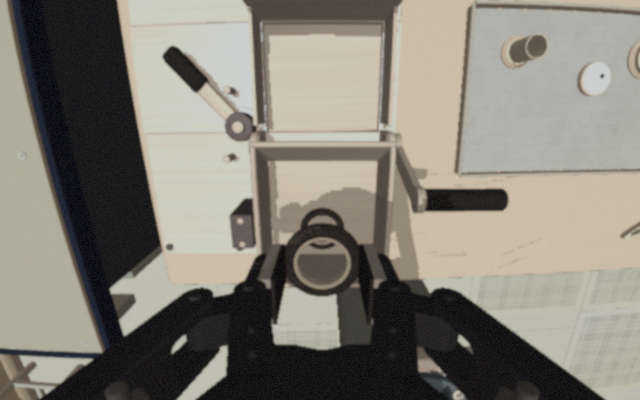

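```bash
python3 -m creep '0.8 0 0 4 0 0 0; 0.8 0 0 8 0 0 0; 0.8 0 0 10.3 0 0 0;0.8 0 0 10.3 0 0 0;0.8 0 0 10.3 0 0 0; 0.25 0 0 10.3 0 0 0; 0.25 0 0 10.3 0 0 0; 0.25 0 0 10.3 0 0 0; 0.25 0 0 10.3 0 0 0; 0.25 0 0 6 0 0 0; 0.25 0 0 2 0 0 0; 0.25 0 0 0 0 0 0; 0.25 0 0 0 0 0 0'
python3 - <<'E'
from h import *
w=shot('wrist','w13.png');print(bot.sense()['ee_pos'],bot.sense()['opening'],tool([.528,-.344,.16]))
E
```

```text
time: 14.53
ee_pos: [0.4955, 0.1549, 0.2809]
tcp_rot: [-0.001, 1.0, -0.015, 0.002]
force: [0.1, -0.9, -0.1]
opening: 0.0642
[0.49460169 0.15467219 0.2781109 ] 0.06376754576057912 [ 4.82602577 49.76106844 11.74484385]
```

View pics/w13.png

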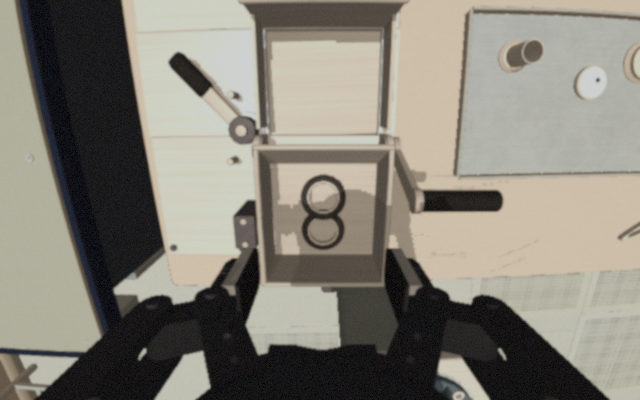

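Two rings now lie in the bucket. Next, ring C.

```bash
python3 -m creep '0.25 4.8 49.8 0 0 0 -2; 0.25 4.8 49.8 0 0 0 -2; 0.25 4.8 49.8 0 0 0 -2; 0.25 4.8 49.8 0 0 0 -2; 0.25 4.8 49.8 0 0 0 -2; 0.25 4.8 49.8 0 0 0 -2;0.25 4.8 49.8 0 0 0 -2;0.25 4.8 49.8 0 0 0 -2; 0.25 4.8 49.8 22 0 0 -2; 0.25 4.8 49.8 22 0 0 -2; 0.25 4.8 49.8 22 0 0 -2; 0.25 4.8 49.8 22 0 0 -2; 0.25 4.8 49.8 22 0 0 -2; 0.25 4.8 49.8 22 0 0 -2; 0.25 4.8 49.8 22 0 0 -2; 0.25 4.8 49.8 22 0 0 -2; 0.25 4.8 49.8 22 0 0 -2; 0.25 4.8 49.8 22 0 0 -2'
python3 - <<'E'
from h import *
w=shot('wrist','w14.png');print(bot.sense()['ee_pos'],bot.sense()['tcp_rot'])
E
```

```text
time: 16.08
ee_pos: [0.528, -0.3436, 0.0579]
tcp_rot: [-0.001, 1.0, 0.003, 0.001]
force: [-0.3, 0.0, 1.0]
opening: 0.064
[ 0.52835031 -0.34361602  0.05859791] [-3.66526989e-04  9.99995395e-01  2.78473496e-03  1.14938704e-03]
```

View pics/w14.png

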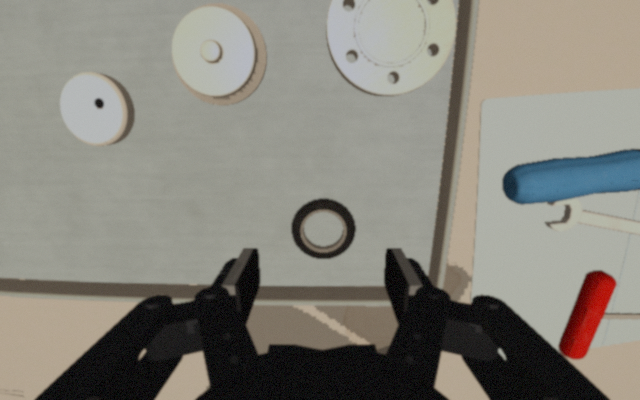

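```bash
python3 -m creep '0.25 0 0 2 0 0 0; 0.25 0 0 3.6 0 0 0; 0.25 0 0 4.1 0 0 0; 0.25 0 0 4.1 0 0 0; 0.25 0 0 4.1 0 0 0; 0.4 0 0 4.1 0 0 0; 0.8 0 0 4.1 0 0 0; 0.8 0 0 4.1 0 0 0; 0.8 0 0 4.1 0 0 0; 0.8 0 0 4.1 0 0 0; 0.8 0 0 4.1 0 0 0; 0.8 0 0 4.1 0 0 0' 60
python3 -m creep '0.8 0 0 -4 0 0 0; 0.8 0 0 -8 0 0 0; 0.8 0 0 -12 0 0 0; 0.8 0 0 -16 0 0 0;0.8 0 0 -20 0 0 0;0.8 0 0 -26 0 0 0;0.8 0 0 -26 0 0 0;0.8 0 0 -26 0 0 0'
python3 - <<'E'
from h import *
w=shot('wrist','w15.png');print(bot.sense()['ee_pos'],bot.sense()['tcp_rot'],bot.sense()['opening'],tool([.490,.153,.28]))
E
```

```text
time: 17.13
ee_pos: [0.5309, -0.3449, 0.0218]
tcp_rot: [0.002, 1.0, 0.003, 0.004]
force: [-1.2, 3.2, 26.8]
opening: 0.0173
time: 17.8
ee_pos: [0.53, -0.3451, 0.2881]
tcp_rot: [0.004, 1.0, 0.003, 0.008]
force: [-0.5, -1.3, -0.4]
opening: 0.017
[ 0.52928199 -0.34454534  0.28479231] [0.00309728 0.99997293 0.00269605 0.00610569] 0.017071886507524805 [ -3.6635374  -49.77687258   0.12459165]
```

View pics/w15.png

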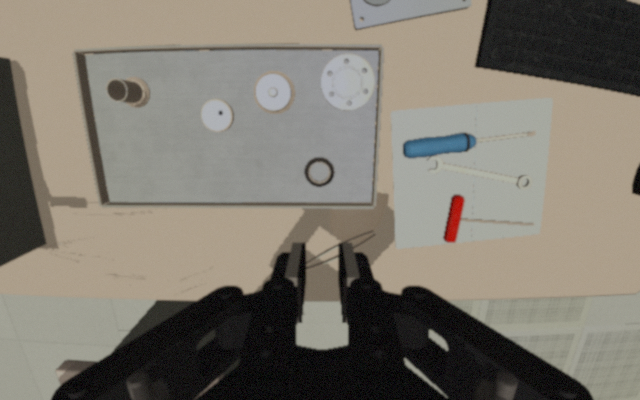

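```bash
python3 - <<'E'
from h import *
W=viewer.camera('wrist')
b=blob(W,319,172,r=20);q=onz(W,*b[:2],.008);print(b,q,tool([q[0],q[1],.05]))
E
```

```text
(319.9006576538086, 170.87645530700684, (28.220670700073242, 28.5869197845459)) [ 0.5280821  -0.34343238  0.008     ] [-0.27914318 -0.16117322 23.24818556]
```

```bash
python3 -m creep '0.25 0 -0.1 4 0 -0.7 0; 0.25 0 -0.1 8 0 -0.7 0; 0.25 0 -0.1 12 0 -0.7 0; 0.25 0 -0.1 16 0 -0.7 0; 0.25 0 -0.1 20 0 -0.7 0; 0.25 0 -0.1 24 0 -0.7 0; 0.25 0 -0.1 26 0 -0.7 0; 0.25 0 -0.1 26.4 0 -0.7 0; 0.25 0 -0.1 26.4 0 -0.7 0; 0.25 0 -0.1 26.4 0 -0.7 0; 0.25 0 -0.1 26.4 0 -0.7 0'
python3 - <<'E'
from h import *
W=shot('wrist','w16.png');print(bot.sense()['ee_pos'],bot.sense()['force'],bot.sense()['tcp_rot'])
E
```

```text
time: 18.82
ee_pos: [0.5319, -0.3447, 0.0202]
tcp_rot: [0.003, 1.0, 0.003, -0.0]
force: [0.3, -0.0, -0.3]
opening: 0.0642
[ 0.53192319 -0.34471588  0.02030459] [-1.00393798 -0.07941564  0.0227185 ] [ 2.81724115e-03  9.99992376e-01  2.67781391e-03 -3.75391096e-04]
```

View pics/w16.png

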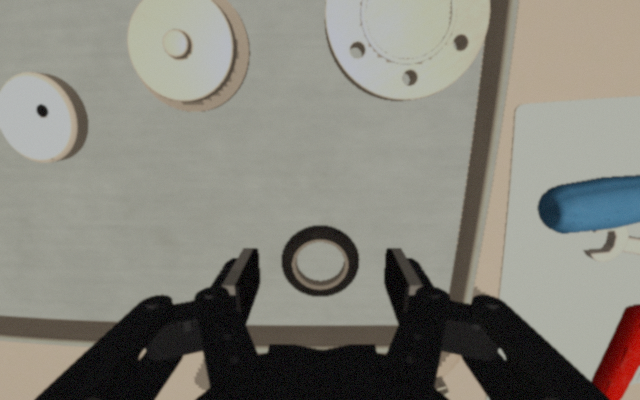

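```bash
python3 -m creep '0.25 -0.3 0 0.4 0 0 0; 0.25 -0.3 0 0.4 0 0 0; 0.4 -0.3 0 0.4 0 0 0; 0.8 -0.3 0 0.4 0 0 0; 0.8 -0.3 0 0.4 0 0 0; 0.8 -0.3 0 0.4 0 0 0; 0.8 -0.3 0 0.4 0 0 0; 0.8 -0.3 0 0.4 0 0 0' 60
python3 -m creep '0.8 0 0 -4 0 0 0; 0.8 0 0 -8 0 0 0; 0.8 0 0 -12 0 0 0; 0.8 0 0 -16 0 0 0;0.8 0 0 -20 0 0 0;0.8 0 0 -26 0 0 0;0.8 0 0 -26 0 0 0;0.8 0 0 -26 0 0 0'
python3 - <<'E'
from h import *
w=shot('wrist','w17.png');print(bot.sense()['ee_pos'],bot.sense()['tcp_rot'],bot.sense()['opening'],tool([.480,.155,.28]))
E
```

```text
time: 19.53
ee_pos: [0.5291, -0.3449, 0.0173]
tcp_rot: [0.003, 1.0, 0.003, -0.0]
force: [-2.5, 2.1, 9.2]
opening: 0.0388
time: 20.2
ee_pos: [0.5305, -0.3442, 0.283]
tcp_rot: [0.006, 1.0, 0.003, 0.003]
force: [0.2, 0.3, 0.7]
opening: 0.0382
[ 0.52973318 -0.34372817  0.27976634] [0.00431695 0.9999858  0.00272497 0.00152705] 0.038874760058174564 [ -4.70069272 -49.89705392  -0.46884681]
```

View pics/w17.png

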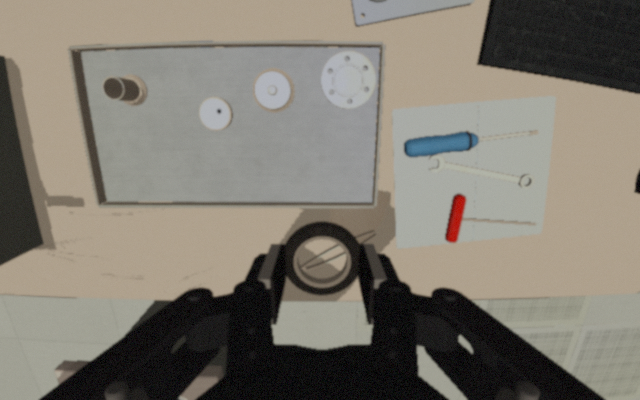

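```bash
python3 -m creep '0.8 -4.7 -50 0 0.5 0 2; 0.8 -4.7 -50 0 0.5 0 2; 0.8 -4.7 -50 0 0.5 0 2; 0.8 -4.7 -50 0 0.5 0 2; 0.8 -4.7 -50 0 0.5 0 2; 0.8 -4.7 -50 0 0.5 0 2; 0.8 -4.7 -50 0 0.5 0 2; 0.8 -4.7 -50 0 0.5 0 2; 0.8 -4.7 -50 0 0.5 0 2; 0.8 -4.7 -50 0 0.5 0 2; 0.8 -4.7 -50 0 0.5 0 2; 0.8 -4.7 -50 0 0.5 0 2; 0.8 -4.7 -50 0 0.5 0 2; 0.8 -4.7 -50 0 0.5 0 2; 0.8 -4.7 -50 0 0.5 0 2; 0.8 -4.7 -50 0 0.5 0 2'
python3 - <<'E'
from h import *
w=shot('wrist','w18.png');print(bot.sense()['ee_pos'],bot.sense()['opening'],tool([.48,.155,.172]))
E
```

```text
time: 21.58
ee_pos: [0.48, 0.1549, 0.2746]
tcp_rot: [0.0, 1.0, -0.015, 0.001]
force: [0.8, 0.2, -0.1]
opening: 0.0384
[0.48009999 0.15476198 0.27481519] 0.03843031603478124 [-0.03482765 -0.02490252 10.28146245]
```

View pics/w18.png

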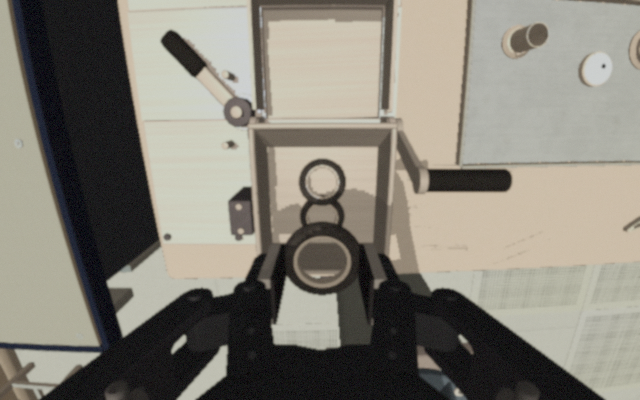

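```bash
python3 -m creep '0.8 0 0 4 0 0 0; 0.8 0 0 8 0 0 0; 0.8 0 0 10 0 0 0;0.8 0 0 10 0 0 0;0.8 0 0 10 0 0 0; 0.25 0 0 10 0 0 0; 0.25 0 0 10 0 0 0; 0.25 0 0 10 0 0 0; 0.25 0 0 10 0 0 0; 0.25 0 0 6 0 0 0; 0.25 0 0 2 0 0 0; 0.25 0 0 0 0 0 0; 0.25 0 0 0 0 0 0'
python3 - <<'E'
from h import *
w=shot('wrist','w19.png');print(bot.sense()['ee_pos'],bot.sense()['opening'],tool([.604,-.206,.16]),onz(w,598,70,.012))
E
```

```text
time: 22.72
ee_pos: [0.4819, 0.1552, 0.28]
tcp_rot: [-0.001, 1.0, -0.015, 0.005]
force: [-0.5, 0.1, -0.0]
opening: 0.0639
[0.48093589 0.15499544 0.27729036] 0.06408526268331671 [13.33290491 35.71413607 11.78682455] [ 0.60745668 -0.21145135  0.012     ]
```

View pics/w19.png

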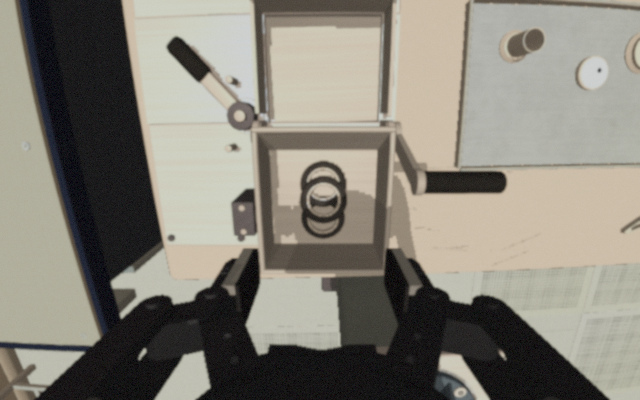

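```bash
python3 -m creep '0.25 13.3 35.7 0 0 -0.5 -2; 0.25 13.3 35.7 0 0 -0.5 -2; 0.25 13.3 35.7 0 0 -0.5 -2; 0.25 13.3 35.7 0 0 -0.5 -2; 0.25 13.3 35.7 0 0 -0.5 -2; 0.25 13.3 35.7 0 0 -0.5 -2; 0.25 13.3 35.7 0 0 -0.5 -2; 0.25 13.3 35.7 0 0 -0.5 -2; 0.25 13.3 35.7 0 0 -0.5 -2; 0.25 13.3 35.7 22 0 -0.5 -2; 0.25 13.3 35.7 22 0 -0.5 -2; 0.25 13.3 35.7 22 0 -0.5 -2; 0.25 13.3 35.7 22 0 -0.5 -2; 0.25 13.3 35.7 22 0 -0.5 -2; 0.25 13.3 35.7 22 0 -0.5 -2; 0.25 13.3 35.7 22 0 -0.5 -2; 0.25 13.3 35.7 22 0 -0.5 -2; 0.25 13.3 35.7 22 0 -0.5 -2'
python3 - <<'E'
from h import *
w=shot('wrist','w20.png');print(bot.sense()['ee_pos'],bot.sense()['tcp_rot'])
E
```

```text
time: 24.27
ee_pos: [0.6057, -0.2062, 0.0604]
tcp_rot: [0.0, 1.0, 0.002, 0.001]
force: [-0.6, -0.3, -0.1]
opening: 0.0642
[ 0.60575461 -0.2062495   0.06061066] [3.03723024e-04 9.99997264e-01 2.02822942e-03 1.12502564e-03]
```

View pics/w20.png

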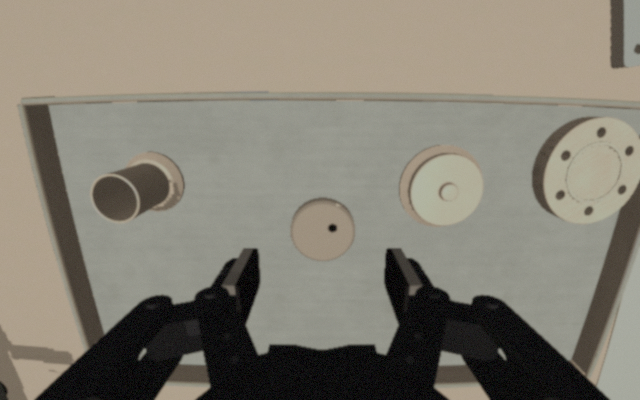

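Puck centred at (322,229), the jaws' centre line at 322. Descend.

```bash
python3 -m creep '0.25 0 0 2 0 0 0; 0.25 0 0 3.8 0 0 0; 0.25 0 0 4.3 0 0 0; 0.25 0 0 4.3 0 0 0; 0.25 0 0 4.3 0 0 0; 0.25 0 0 4.3 0 0 0'
python3 - <<'E'
from h import *
w=shot('wrist','w21.png');print(bot.sense()['ee_pos'],bot.sense()['force'])
E
```

```text
time: 24.82
ee_pos: [0.6067, -0.2066, 0.0193]
tcp_rot: [0.001, 1.0, 0.002, 0.002]
force: [-0.2, 0.0, -0.7]
opening: 0.0639
[ 0.60662528 -0.20655026  0.01915405] [-0.21982565  0.1786021  -0.72849219]
```

View pics/w21.png

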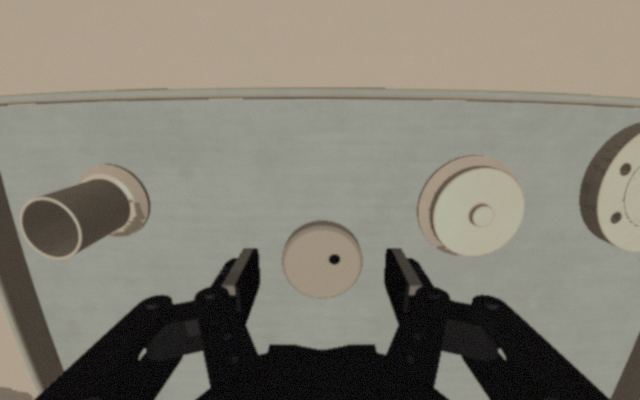

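```bash
python3 -m creep '0.25 0 0 0.2 0 0 0; 0.25 0 0 0.2 0 0 0; 0.4 0 0 0.2 0 0 0; 0.8 0 0 0.2 0 0 0; 0.8 0 0 0.2 0 0 0; 0.8 0 0 0.2 0 0 0; 0.8 0 0 0.2 0 0 0; 0.8 0 0 0.2 0 0 0' 60
python3 -m creep '0.8 0 0 -4 0 0 0; 0.8 0 0 -8 0 0 0; 0.8 0 0 -12 0 0 0; 0.8 0 0 -16 0 0 0;0.8 0 0 -20 0 0 0;0.8 0 0 -26 0 0 0;0.8 0 0 -26 0 0 0;0.8 0 0 -26 0 0 0'
python3 - <<'E'
from h import *
w=shot('wrist','w22.png');print(bot.sense()['ee_pos'],bot.sense()['tcp_rot'],bot.sense()['opening'],tool([.478,.155,.28]))
E
```

```text
time: 25.53
ee_pos: [0.6067, -0.2066, 0.0179]
tcp_rot: [0.001, 1.0, 0.002, 0.002]
force: [-2.5, 1.2, 7.8]
opening: 0.0391
time: 26.2
ee_pos: [0.607, -0.2068, 0.2836]
tcp_rot: [0.002, 1.0, 0.002, 0.006]
force: [-0.4, -0.2, 0.6]
opening: 0.0391
[ 0.60617979 -0.20645386  0.28028999] [0.00163323 0.99998778 0.00206969 0.00418109] 0.039319773072343 [-12.66755147 -36.19786139  -0.1957141 ]
```

View pics/w22.png

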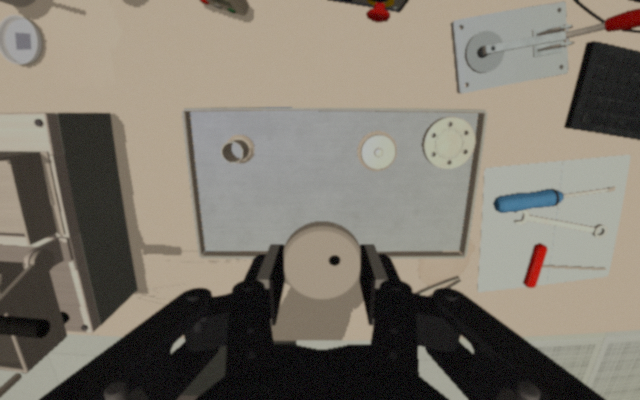

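```bash
python3 -m creep '0.8 -12.7 -36.2 -0.5 0 -0.5 2; 0.8 -12.7 -36.2 -0.5 0 -0.5 2; 0.8 -12.7 -36.2 -0.5 0 -0.5 2; 0.8 -12.7 -36.2 -0.5 0 -0.5 2; 0.8 -12.7 -36.2 -0.5 0 -0.5 2; 0.8 -12.7 -36.2 -0.5 0 -0.5 2; 0.8 -12.7 -36.2 -0.5 0 -0.5 2; 0.8 -12.7 -36.2 -0.5 0 -0.5 2; 0.8 -12.7 -36.2 -0.5 0 -0.5 2; 0.8 -12.7 -36.2 -0.5 0 -0.5 2; 0.8 -12.7 -36.2 -0.5 0 -0.5 2; 0.8 -12.7 -36.2 -0.5 0 -0.5 2; 0.8 -12.7 -36.2 -0.5 0 -0.5 2; 0.8 -12.7 -36.2 -0.5 0 -0.5 2'
python3 - <<'E'
from h import *
w=shot('wrist','w23.png');print(bot.sense()['ee_pos'],bot.sense()['opening'],tool([.478,.155,.177]))
E
```

```text
time: 27.42
ee_pos: [0.478, 0.1538, 0.2826]
tcp_rot: [0.002, 1.0, -0.016, -0.001]
force: [0.0, -0.7, -0.9]
opening: 0.0392
[0.47803166 0.15385791 0.28267596] 0.039558823413544504 [ 1.60732580e-03 -1.50385974e-01  1.05671430e+01]
```

View pics/w23.png

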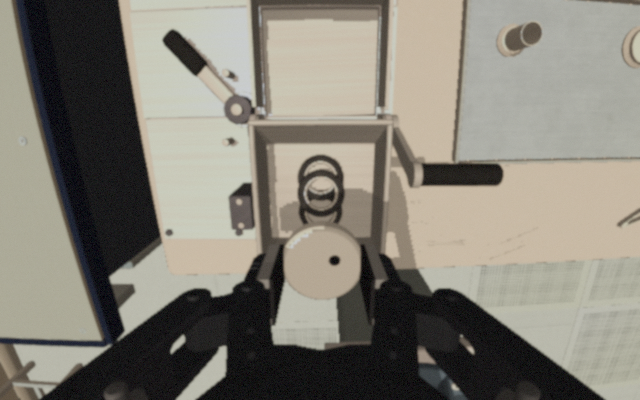

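```bash
python3 -m creep '0.8 0 -0.1 4 0 0 0; 0.8 0 -0.1 8 0 0 0; 0.8 0 -0.1 10 0 0 0;0.8 0 -0.1 10 0 0 0;0.8 0 -0.1 10 0 0 0; 0.25 0 -0.1 10 0 0 0; 0.25 0 -0.1 10 0 0 0; 0.25 0 -0.1 10 0 0 0; 0.25 0 -0.1 10 0 0 0; 0.25 0 -0.1 6 0 0 0; 0.25 0 -0.1 2 0 0 0; 0.25 0 -0.1 0 0 0 0; 0.25 0 -0.1 0 0 0 0; 0.25 0 -0.1 0 0 0 0; 0.25 0 -0.1 0 0 0 0'
python3 - <<'E'
from h import *
w=shot('wrist','w24.png');s=shot('side','s24.png');print(bot.sense()['ee_pos'],bot.sense()['opening'])
print([onz(w,u,v,.137) for u,v in ((181,46),(203,65))],onz(w,240,112,.138))
E
```

```text
time: 28.72
ee_pos: [0.4776, 0.1548, 0.282]
tcp_rot: [0.002, 1.0, -0.016, -0.001]
force: [-1.3, -0.6, -0.1]
opening: 0.0642
[0.47753888 0.15475023 0.28150308] 0.06408759156332959
[array([0.61104582, 0.27064592, 0.137     ]), array([0.59475394, 0.25342467, 0.137     ])] [0.55402388 0.22487775 0.138     ]
```

View pics/w24.png

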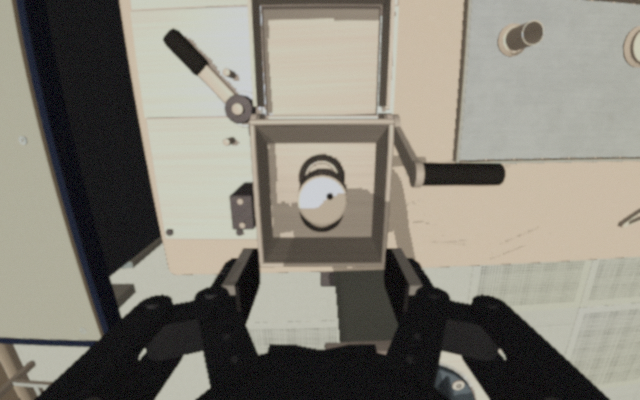

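View pics/s24.png

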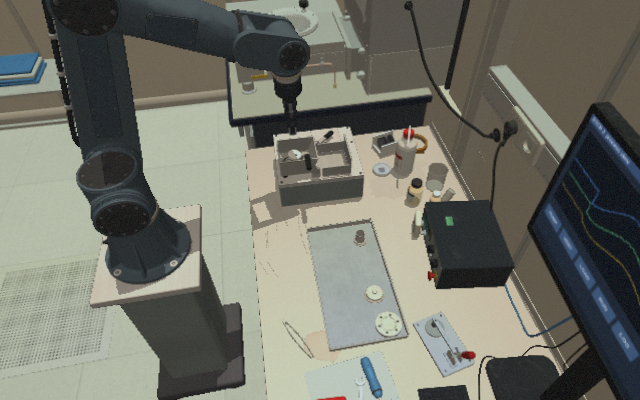

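```bash
python3 - <<'E'
from h import *
print(tool([.609,.268,.24]))
E
```

```text
[ 12.78320332 -11.76213924   4.06721108]
```

```bash
python3 -m creep '0.25 12.8 -11.8 0 0 0 -42; 0.25 12.8 -11.8 0 0 0 -42; 0.25 12.8 -11.8 0 0 0 -42; 0.25 12.8 -11.8 0 0 0 -42; 0.25 12.8 -11.8 0 0 0 -42; 0.25 12.8 -11.8 3 0 0 -42; 0.25 12.8 -11.8 6 0 0 -42; 0.25 12.8 -11.8 6 0 0 -42; 0.25 12.8 -11.8 6 0 0 -42; 0.25 12.8 -11.8 6 0 0 -42'
python3 - <<'E'
from h import *
w=shot('wrist','w25.png');s=shot('side','s25.png');print(bot.sense()['ee_pos'],bot.sense()['tcp_rot'])
E
```

```text
time: 29.65
ee_pos: [0.6096, 0.2684, 0.2219]
tcp_rot: [0.001, 0.939, 0.343, -0.002]
force: [0.6, -0.5, 0.9]
opening: 0.0642
[0.60980995 0.26846518 0.22271029] [ 1.31682932e-03  9.39370552e-01  3.42900582e-01 -6.49546232e-04]
```

View pics/w25.png

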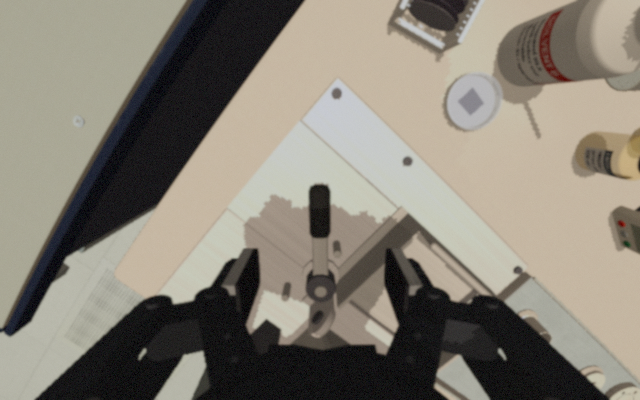

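```bash
python3 - <<'E'
from h import *
W=viewer.camera('wrist');S=viewer.camera('side')
a=onz(W,319,186,.137);b=onz(W,319.5,236,.137);s=onz(W,320.5,285,.140)
print(a,b,(a+b)/2,s,np.linalg.norm((a+b)/2-s),tool([*((a+b)/2)[:2],.133]), np.degrees(np.arctan2(*(((a+b)/2-s)[1::-1]))))
im=S['pixels'][125:160,315:340]; m=(im.sum(2)<150).astype(np.uint8)
cs,_=cv2.findContours(m,cv2.RETR_EXTERNAL,cv2.CHAIN_APPROX_NONE)
print([(cv2.contourArea(c),cv2.minAreaRect(c)) for c in cs])
E
```

```text
[0.62406606 0.28376461 0.137     ] [0.59320239 0.25741526 0.137     ] [0.60863423 0.27058994 0.137     ] [0.56110106 0.22942853 0.14      ] 0.06294969114998042 [ 0.08962591 -0.24695298  8.93223708] 40.89096730751864
[(23.5, ((13.250001907348633, 9.250000953674316), (3.535533905029297, 8.485280990600586), 45.0)), (44.0, ((12.0, 1.5), (3.0, 24.0), 90.0))]
```

View pics/s25.png

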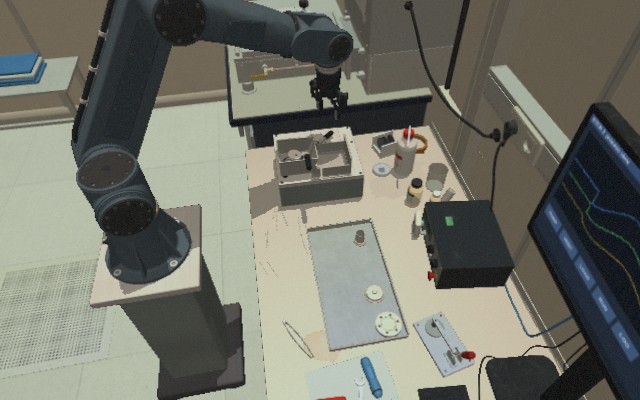

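```bash
python3 -m creep '0.6 0 -0.15 2 0 0 0; 0.6 0 -0.15 4 0 0 0; 0.6 0 -0.15 6 0 0 0; 0.6 0 -0.15 8 0 0 0; 0.6 0 -0.15 8.8 0 0 0; 0.6 0 -0.15 8.8 0 0 0; 0.6 0 -0.15 8.8 0 0 0' 30
python3 - <<'E'
from h import *
w=shot('wrist','w26.png');print(bot.sense()['ee_pos'],bot.sense()['tcp_rot'],bot.sense()['force'])
E
```

```text
time: 30.43
ee_pos: [0.609, 0.2694, 0.1353]
tcp_rot: [0.001, 0.939, 0.343, -0.0]
force: [1.0, 0.4, 1.3]
opening: 0.0343
[0.60928755 0.26953218 0.13590494] [1.29928725e-03 9.39353964e-01 3.42946658e-01 1.76178144e-04] [ 0.56273568  0.92378257 -0.42672017]
```

View pics/w26.png

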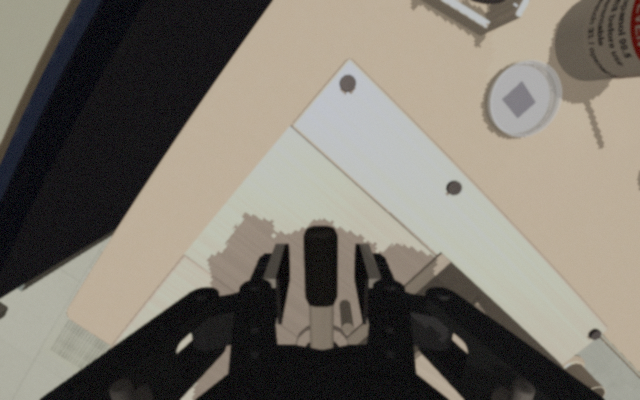

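```bash
python3 -m creep '0.75 0 0 0.2 0 0 0; 0.75 0 0 0.2 0 0 0; 0.75 -0.05 -0.8 0.2 0 0 -7; 0.75 -0.2 -1.6 0.2 0 0 -14; 0.75 -0.44 -2.37 0.2 0 0 -21; 0.75 -0.77 -3.1 0.2 0 0 -28; 0.75 -1.19 -3.79 0.2 0 0 -35; 0.75 -1.7 -4.42 0.2 0 0 -42; 0.75 -2.27 -4.98 0.2 0 0 -49; 0.75 -2.91 -5.47 0.2 0 0 -56; 0.75 -3.6 -5.88 0.2 0 0 -63; 0.75 -4.34 -6.2 0.2 0 0 -70; 0.75 -5.12 -6.43 0.2 0 0 -77; 0.75 -5.91 -6.56 0.2 0 0 -84; 0.75 -6.72 -6.6 0.2 0 0 -91; 0.75 -6.9 -6.6 0.2 0 0 -93; 0.75 -6.9 -6.6 0.2 0 0 -93; 0.75 -6.9 -6.6 0.2 0 0 -93' 30
python3 - <<'E'
from h import *
w=shot('wrist','w27.png');s=shot('side','s27.png');print(bot.sense()['ee_pos'],bot.sense()['tcp_rot'],bot.sense()['force'])
E
```

```text
time: 31.98
ee_pos: [0.5153, 0.2768, 0.135]
tcp_rot: [0.002, 0.398, 0.917, 0.001]
force: [4.5, 8.6, -3.0]
opening: 0.0215
[0.51531605 0.27684845 0.13501186] [0.00231294 0.39795016 0.91740305 0.00139895] [ 3.97308181  7.57490621 -1.15150865]
```

View pics/w27.png

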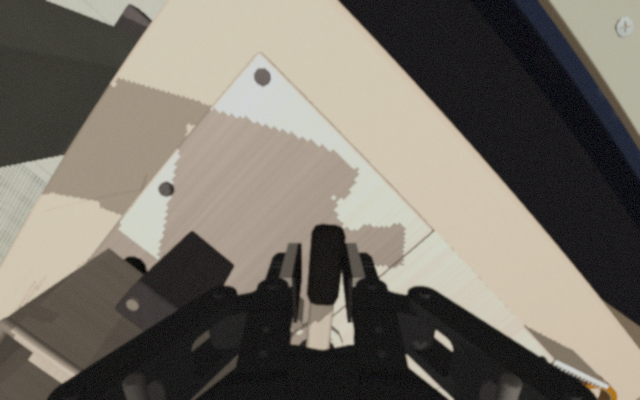

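View pics/s27.png

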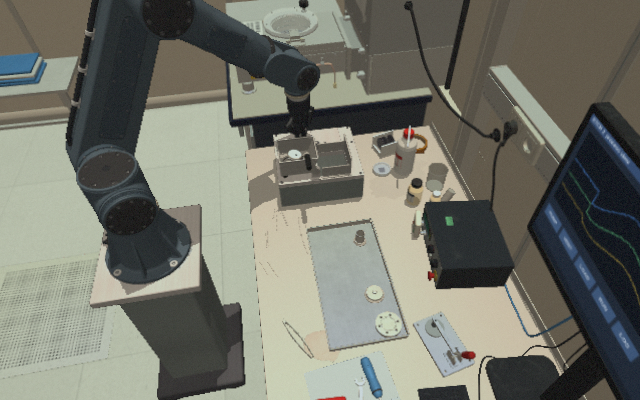

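```bash
python3 -m creep '0.65 0 0 0 0 0 0; 0.65 0 0 0 0 0 0; 0.65 0 0 -3 0 0 0; 0.65 0 0 -6 0 0 0; 0.65 0 0 -10 0 0 0; 0.65 0 0 -14 0 0 0; 0.65 0 0 -16 0 0 0; 0.65 0 0 -16 0 0 0;0.65 0 0 -16 0 0 0'
python3 - <<'E'
from h import *
w=shot('wrist','w28.png');s=shot('side','s28.png');print(bot.sense()['ee_pos'],bot.sense()['tcp_rot'],bot.sense()['joint_pos'],bot.sense()['force'])
a=s['pixels'][100:220,255:385,::-1]
cv2.imwrite('pics/s28z.png',cv2.resize(a,None,fx=5,fy=5,interpolation=cv2.INTER_CUBIC))
E
```

```text
time: 32.83
ee_pos: [0.5146, 0.2767, 0.2962]
tcp_rot: [0.003, 0.398, 0.917, 0.002]
force: [0.4, -0.1, -0.3]
opening: 0.0297
[0.51396433 0.27642546 0.2939352 ] [1.69650392e-03 3.98005531e-01 9.17381195e-01 6.79714993e-04] [ 0.41437041  0.36473183  1.50077925 -0.00163782  1.27277901 -0.33726269] [-0.20390069 -0.06453036  0.10569523]
```

View pics/w28.png

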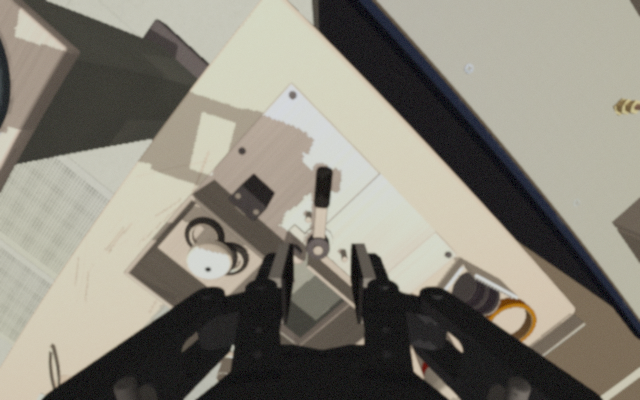

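View pics/s28z.png

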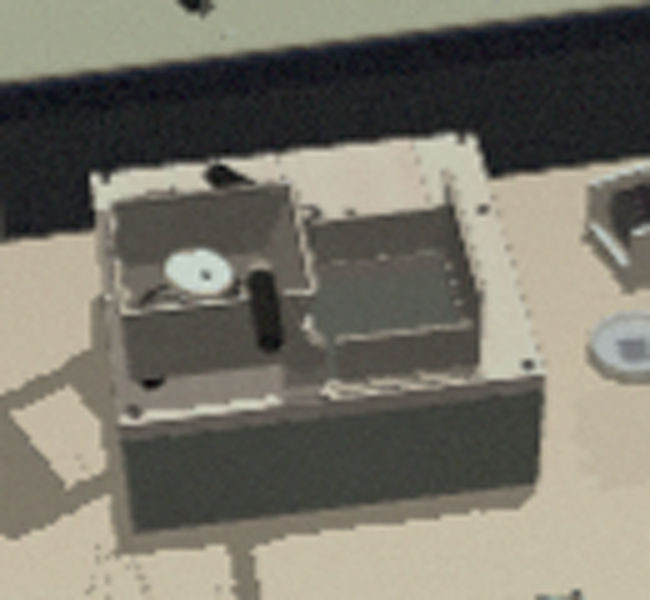

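```bash
python3 - <<'E'
from h import *
W=viewer.camera('wrist')
a=onz(W,323,166,.137);b=onz(W,324,203,.137);s=onz(W,317,245,.140);print(np.degrees(np.arctan2(*((a+b)/2-s)[1::-1])))
print(tool([.5087,.0451,.30]))
E
```

```text
127.0745471261327
[-16.53374768 -16.18919207  -0.63152108]
```

```bash
python3 -m creep '0.5 -16.5 -16.2 -1 0 0 45; 0.5 -16.5 -16.2 -1 0 0 45; 0.5 -16.5 -16.2 -1 0 0 45; 0.5 -16.5 -16.2 -1 0 0 45; 0.5 -16.5 -16.2 -1 0 0 45; 0.5 -16.5 -16.2 -1 0 0 45; 0.5 -16.5 -16.2 -1 0 0 45; 0.5 -16.5 -16.2 -1 0 0 45; 0.5 -16.5 -16.2 -1 0 0 45; 0.5 -16.5 -16.2 -1 0 0 45'
python3 - <<'E'
from h import *
w=shot('wrist','w29.png');s=shot('side','s29.png');print(bot.sense()['ee_pos'],bot.sense()['tcp_rot'],bot.sense()['joint_pos'])
E
```

```text
time: 33.82
ee_pos: [0.5082, 0.0459, 0.3031]
tcp_rot: [0.001, 0.718, 0.696, 0.001]
force: [0.9, 0.1, -0.3]
opening: 0.0431
[0.50826102 0.0460148  0.30329838] [0.00093159 0.71797268 0.69607021 0.00079162] [-8.37947963e-04  2.17699459e-01  1.67545543e+00 -2.46518466e-04
  1.24600394e+00  3.02164771e-02]
```

View pics/w29.png

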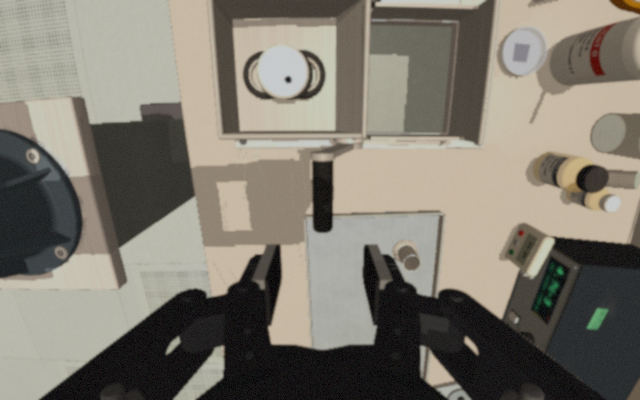

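View pics/s29.png

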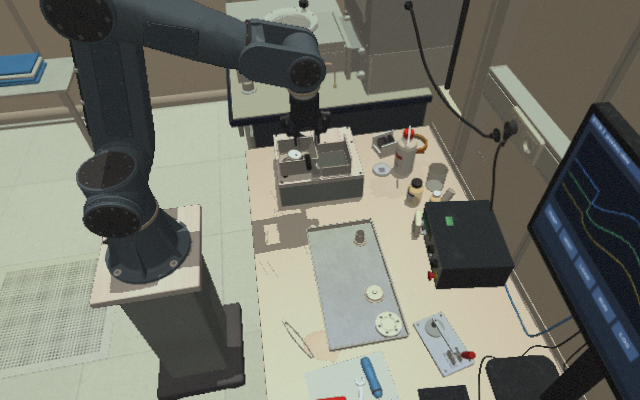

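```bash
python3 - <<'E'
from h import *
W=viewer.camera('wrist')
a=onz(W,321,158,.218);b=onz(W,323,230,.218);print(a,b)
q=a+(b-a)*.72
print(q,tool([q[0],q[1],.208]))
E
```

```text
[0.50861627 0.08856489 0.218     ] [0.50838019 0.03219396 0.218     ]
[0.50844629 0.04797782 0.218     ] [ 0.2057994  -0.01940701  9.54555223]
```

```bash
python3 -m creep '0.5 0 0 3 0 0 0; 0.5 0 0 6 0 0 0; 0.5 0 0 8.5 0 0 0; 0.5 0 0 9.5 0 0 0; 0.5 0 0 9.5 0 0 0; 0.5 0 0 9.5 0 0 0; 0.5 0 0 9.5 0 0 0'
python3 - <<'E'
from h import *
w=shot('wrist','w30.png');print(bot.sense()['ee_pos'],bot.sense()['tcp_rot'],bot.sense()['force'])
E
```

```text
time: 34.55
ee_pos: [0.5094, 0.0461, 0.21]
tcp_rot: [0.002, 0.718, 0.696, 0.002]
force: [0.3, -0.5, -0.8]
opening: 0.0423
[0.50936491 0.04604504 0.20998811] [0.0019171  0.7179438  0.69609615 0.00178246] [ 0.8234232  -0.24371969 -0.0867178 ]
```

View pics/w30.png

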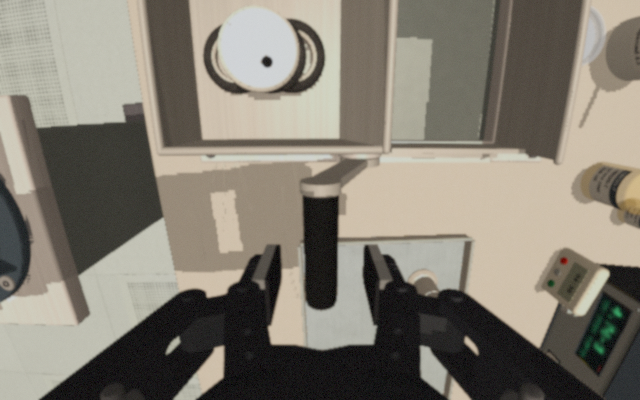

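```bash
python3 -m creep '1 -0.2 0 0 0 0 0; 1 -0.2 0 0 0 0 0; 1 -0.2 0 0 0 0 0; 1 -0.2 0 0 0 0 0; 1 -0.2 0 0 0 0 0' 50
python3 - <<'E'
from h import *
print(bot.sense()['ee_pos'],bot.sense()['force'],bot.sense()['opening'])
E
```

```text
time: 35.02
ee_pos: [0.509, 0.0439, 0.211]
tcp_rot: [0.002, 0.718, 0.696, 0.002]
force: [-6.5, -1.8, 8.7]
opening: 0.0145
[0.50898374 0.04385921 0.21099982] [-6.49768682 -1.76167098  8.71419151] 0.014468537558187633
```

```bash
python3 -m creep '1 0 0.75 -0.23 0 0 0; 1 0 1.52 -0.39 0 0 0; 1 0 2.3 -0.46 0 0 0; 1 0 3.08 -0.46 0 0 0; 1 0 3.86 -0.37 0 0 0' 50
python3 - <<'E'
from h import *
w=shot('wrist','w31.png');print(bot.sense()['ee_pos'],bot.sense()['force'],bot.sense()['opening'])
E
```

```text
time: 35.43
ee_pos: [0.547, 0.0428, 0.2161]
tcp_rot: [0.001, 0.718, 0.696, 0.001]
force: [-8.6, -1.2, -1.6]
opening: 0.0142
[0.54811631 0.04264074 0.21563706] [-5.86298805  1.03725654  8.93768758] 0.014036742688006549
```

View pics/w31.png

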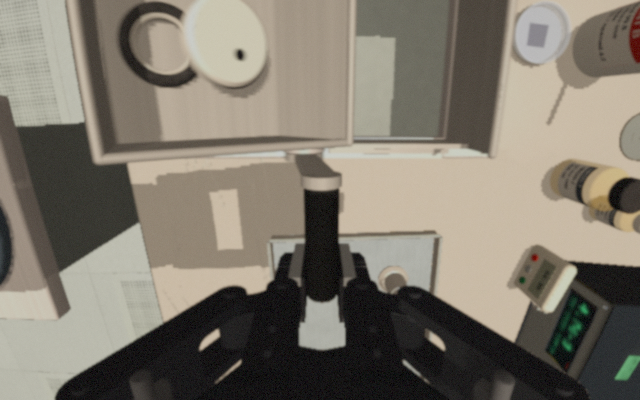

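```bash
python3 -m creep '1 0 0.73 0.27 0 0 0; 1 0 1.47 0.52 0 0 0; 1 0 2.18 0.84 0 0 0; 1 0 2.86 1.24 0 0 0; 1 0 3.49 1.71 0 0 0; 1 0 4.07 2.24 0 0 0; 1 0 4.59 2.83 0 0 0; 1 0 5.04 3.47 0 0 0; 1 0 5.43 4.16 0 0 0' 50
python3 - <<'E'
from h import *
print(bot.sense()['ee_pos'],bot.sense()['force'],bot.sense()['opening'])
w=shot('wrist','w32.png');s=shot('side','s32.png')
E
```

```text
time: 36.23
ee_pos: [0.6018, 0.0412, 0.1745]
tcp_rot: [0.0, 0.718, 0.696, 0.001]
force: [-9.2, 3.7, 2.4]
opening: 0.0141
[0.60178097 0.04120894 0.1744863 ] [-9.22509455  3.72871848  2.40784761] 0.01410359549475706
```

View pics/w32.png

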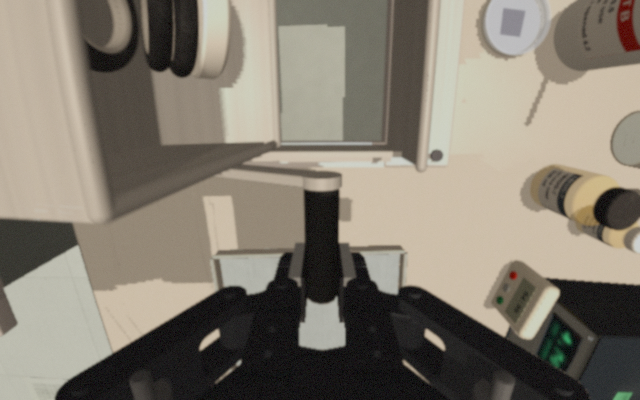

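View pics/s32.png

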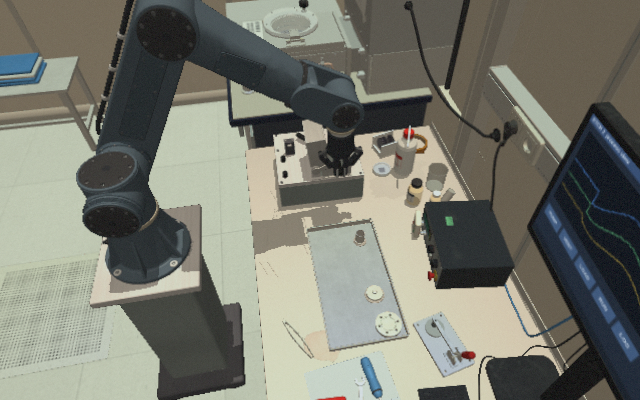

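```bash
python3 -m creep '1 0 0.31 0.72 0 0 0; 1 0 0.54 1.46 0 0 0; 1 0 0.7 2.23 0 0 0; 1 0 0.77 3.02 0 0 0; 1 0 0.77 3.8 0 0 0; 1 0 0.71 4.3 0 0 0; 1 0 0.71 4.3 0 0 0; 1 0 0.71 4.3 0 0 0; 1 0 0.71 4.3 0 0 0; 1 0 0.71 4.3 0 0 0; 1 0 0.71 4.3 0 0 0; 1 0 0.71 4.3 0 0 0; 1 0 0.71 4.3 0 0 0; 1 0 0.71 4.3 0 0 0; 1 0 0.71 4.3 0 0 0; 1 0 0.71 4.3 0 0 0' 50
python3 - <<'E'
from h import *
print(bot.sense()['ee_pos'],bot.sense()['force'],bot.sense()['opening'])
w=shot('wrist','w33.png');s=shot('side','s33.png');s=shot('scene','c33.png')
E
```

```text
time: 37.67
ee_pos: [0.6093, 0.041, 0.1318]
tcp_rot: [0.001, 0.718, 0.696, 0.001]
force: [-3.5, 1.0, 6.7]
opening: 0.0142
[0.60930551 0.04102164 0.1317968 ] [-3.51831732  0.95562694  6.69674291] 0.014152334725126081
```

View pics/w33.png

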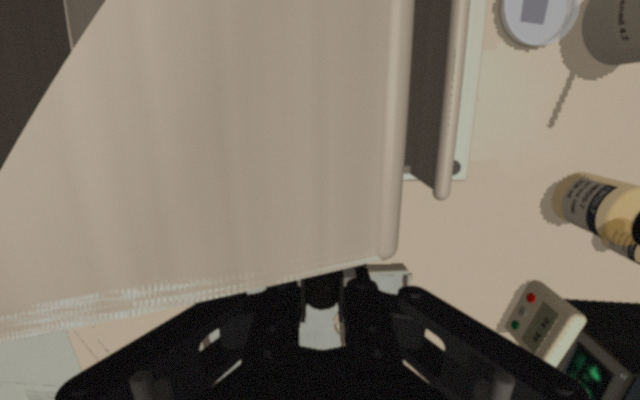

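View pics/s33.png

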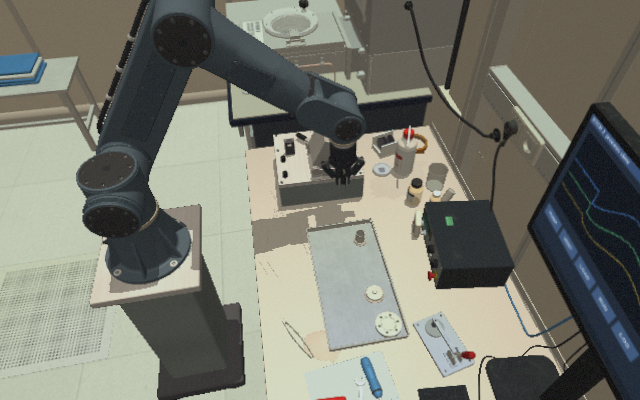

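```bash
python3 -m creep '1 0 0.06 -1.28 0 0 0; 1 0 0 -2.07 0 0 0; 1 0 -0.17 -2.84 0 0 0; 1 0 -0.4 -3.58 0 0 0; 1 0 -0.71 -4.3 0 0 0; 1 0 -1.1 -4.99 0 0 0; 1 0 -1.55 -5.63 0 0 0; 1 0 -2.07 -6.22 0 0 0; 1 0 -2.65 -6.75 0 0 0; 1 0 -3.28 -7.22 0 0 0; 1 0 -3.96 -7.62 0 0 0; 1 0 -4.67 -7.94 0 0 0; 1 0 -5.41 -8.19 0 0 0; 1 0 -6.18 -8.37 0 0 0; 1 0 -6.96 -8.46 0 0 0; 1 0 -7.74 -8.46 0 0 0; 1 0 -8.52 -8.39 0 0 0' 50
python3 - <<'E'
from h import *
print(bot.sense()['ee_pos'],bot.sense()['force'],bot.sense()['opening'])
w=shot('wrist','w34.png');s=shot('side','s34.png')
E
```

```text
time: 39.23
ee_pos: [0.5244, 0.0434, 0.2169]
tcp_rot: [0.002, 0.718, 0.696, 0.002]
force: [7.9, -3.4, 6.3]
opening: 0.0144
[0.5243819  0.0433637  0.21690737] [ 7.90260831 -3.42369585  6.28647846] 0.014362007053434812
```

View pics/w34.png

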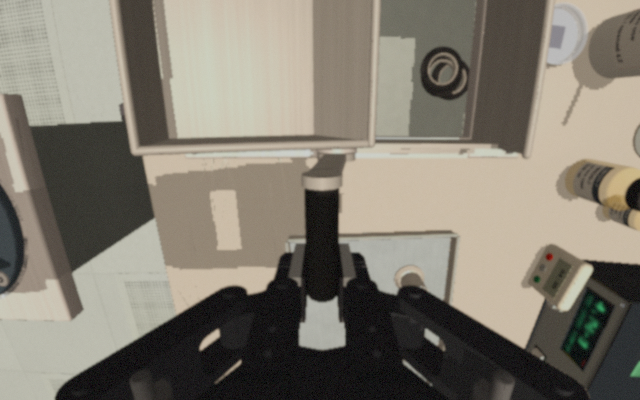

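View pics/s34.png

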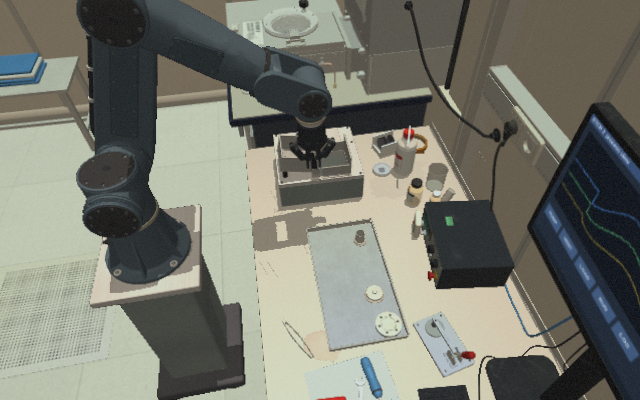

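```bash
python3 -m creep '1 0 -0.8 0.2 0 0 0; 1 0 -1.6 0.5 0 0 0; 1 0 -1.6 0.5 0 0 0; 1 0 -1.6 0.5 0 0 0; 0.5 0 -1.6 0.5 0 0 0; 0.5 0 -1.6 0.5 0 0 0; 0.5 0 -1.6 0.5 0 0 0; 0.5 0 -1.6 0.5 0 0 0; 0.5 0 -1.6 -3 0 0 0; 0.5 0 -1.6 -6 0 0 0; 0.5 0 -1.6 -9 0 0 0;0.5 0 -1.6 -9 0 0 0; 0.5 0 -1.6 -9 0 0 0'
python3 - <<'E'
from h import *
print(bot.sense()['ee_pos'],bot.sense()['force'],bot.sense()['opening'],bot.sense()['tcp_rot'])
w=shot('wrist','w35.png');s=shot('side','s35.png')
a=onz(w,321,158,.218)
print(tool([.5185,.277,.30]))
E
```

```text
time: 40.42
ee_pos: [0.5071, 0.044, 0.3079]
tcp_rot: [0.002, 0.718, 0.696, 0.002]
force: [-1.5, -0.7, -1.4]
opening: 0.043
[0.50711252 0.04397088 0.30788882] [-1.4568436  -0.72767223 -1.3541447 ] 0.04297265526645238 [0.00226313 0.71790767 0.69613173 0.00201604]
[23.33345629  0.49776444  0.57161558]
```

View pics/w35.png

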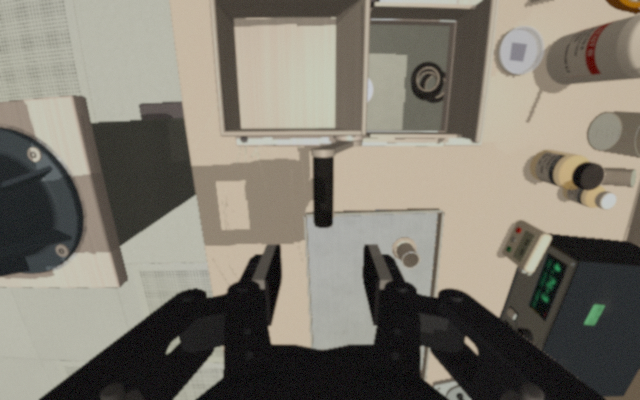

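```bash
python3 -m creep '0.5 4 9.3 -3 0 0 0; 0.5 4 9.3 -3 0 0 0; 0.5 4 9.3 -3 0 0 0; 0.5 4 9.3 -3 0 0 0; 0.5 4 9.3 -3 0 0 0'
python3 - <<'E'
from h import *
w=shot('wrist','w36.png')
cv2.imwrite('pics/w36z.png',cv2.resize(w['pixels'][60:260,180:460,::-1],None,fx=2.8,fy=2.8,interpolation=cv2.INTER_CUBIC))
print(bot.sense()['ee_pos'],tool([.515,.277,.30]))
E
```

```text
time: 40.93
ee_pos: [0.6003, 0.0813, 0.3338]
tcp_rot: [-0.0, 0.718, 0.696, -0.001]
force: [-0.3, 0.2, -0.5]
opening: 0.0427
[0.59969775 0.08099626 0.3340555 ] [19.33457813 -9.06120809  3.40266201]
```

View pics/w36.png

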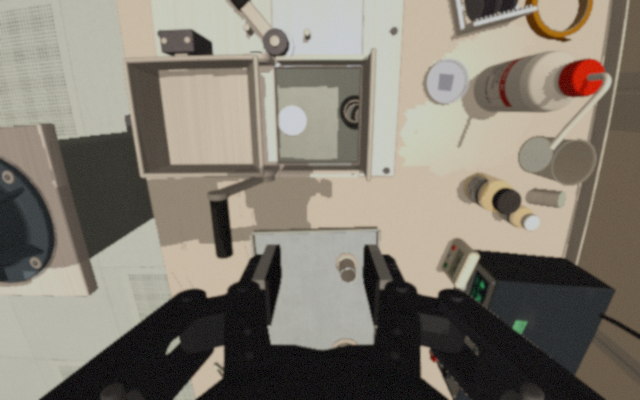

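View pics/w36z.png

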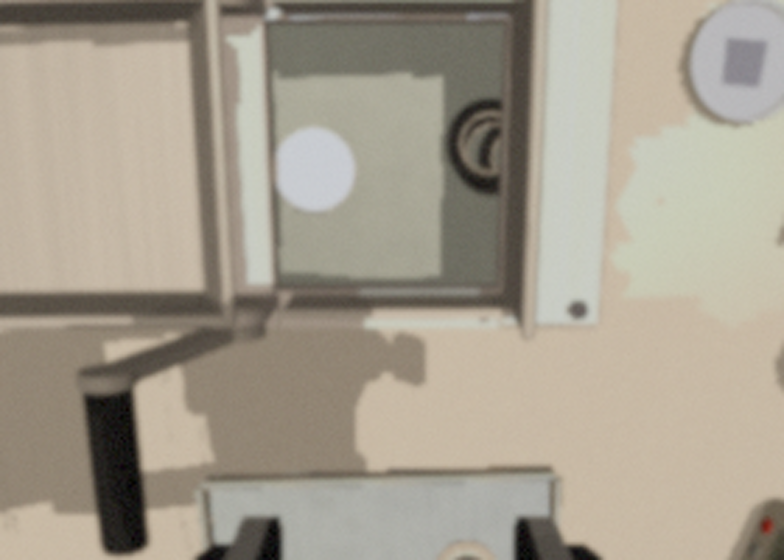

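```bash
python3 - <<'E'
from h import *
print(tool([.519,.279,.24]))
E
```

```text
[19.55118256 -8.65991448  9.40199914]
```

```bash
python3 -m creep '0.5 19.6 -8.7 0 0 0 -39; 0.5 19.6 -8.7 0 0 0 -39; 0.5 19.6 -8.7 0 0 0 -39; 0.5 19.6 -8.7 0 0 0 -39; 0.5 19.6 -8.7 0 0 0 -39; 0.5 19.6 -8.7 0 0 0 -39; 0.5 19.6 -8.7 5 0 0 -39; 0.5 19.6 -8.7 9.4 0 0 -39; 0.5 19.6 -8.7 9.4 0 0 -39; 0.5 19.6 -8.7 9.4 0 0 -39'
python3 - <<'E'
from h import *
w=shot('wrist','w37.png')
print(bot.sense()['ee_pos'],bot.sense()['tcp_rot'])
E
```

```text
time: 41.82
ee_pos: [0.5167, 0.2783, 0.2371]
tcp_rot: [-0.003, 0.444, 0.896, -0.003]
force: [-0.2, 0.6, -0.2]
opening: 0.0426
[0.51807601 0.27883525 0.23992559] [-0.00113944  0.4445311   0.89576146 -0.0014894 ]
```

View pics/w37.png

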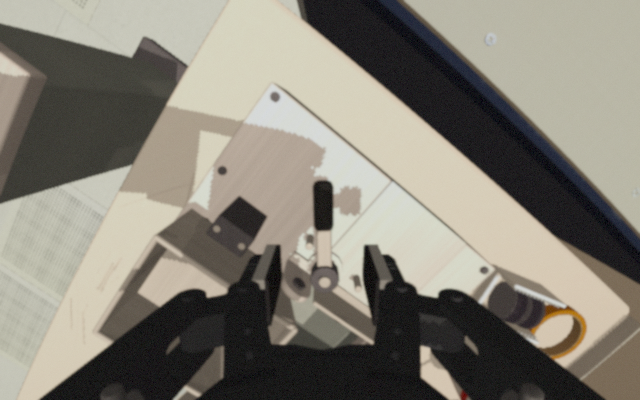

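```bash
python3 -m creep '0.6 0 0.1 3 0 0 0; 0.6 0 0.1 6 0 0 0; 0.6 0 0.1 9 0 0 0; 0.6 0 0.1 10.4 0 0 0; 0.6 0 0.1 10.4 0 0 0; 0.6 0 0.1 10.4 0 0 0; 0.75 0 0.1 10.5 0 0 0; 0.75 0 0.1 10.5 0 0 0; 0.75 0 0.1 10.5 0 0 0' 30
python3 - <<'E'
from h import *
w=shot('wrist','w38.png')
print(bot.sense()['ee_pos'],bot.sense()['tcp_rot'],bot.sense()['force'],bot.sense()['opening'])
E
```

```text
time: 42.62
ee_pos: [0.5192, 0.2795, 0.1365]
tcp_rot: [-0.0, 0.445, 0.896, -0.001]
force: [-0.1, -0.7, 0.4]
opening: 0.0213
[0.51905878 0.27947247 0.13619255] [-5.12753010e-04  4.44545830e-01  8.95755664e-01 -7.30372999e-04] [-0.05367559 -0.55956092  0.53602863] 0.02132510291532872
```

View pics/w38.png

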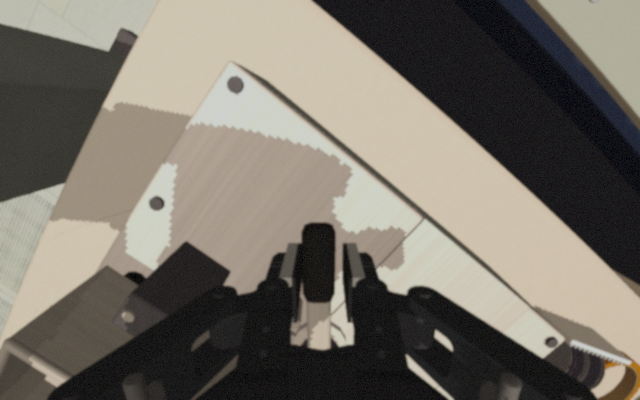

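```bash
python3 -m creep '0.75 -0.05 0.8 0 0 0 7; 0.75 -0.2 1.6 0 0 0 14; 0.75 -0.44 2.37 0 0 0 21; 0.75 -0.77 3.1 0 0 0 28; 0.75 -1.19 3.79 0 0 0 35; 0.75 -1.7 4.42 0 0 0 42; 0.75 -2.27 4.98 0 0 0 49; 0.75 -2.91 5.47 0 0 0 56; 0.75 -3.6 5.88 0 0 0 63; 0.75 -4.34 6.2 0 0 0 70; 0.75 -5.12 6.43 0 0 0 77; 0.75 -5.91 6.56 0 0 0 84; 0.75 -6.72 6.6 0 0 0 91; 0.75 -7.06 6.58 0 0 0 94; 0.75 -7.06 6.58 0 0 0 94; 0.75 -7.06 6.58 0 0 0 94; 0.75 -7.06 6.58 0 0 0 94' 30
python3 - <<'E'
from h import *
w=shot('wrist','w39.png');s=shot('side','s39.png')
print(bot.sense()['ee_pos'],bot.sense()['tcp_rot'],bot.sense()['force'],bot.sense()['opening'])
E
```

```text
time: 44.08
ee_pos: [0.6114, 0.266, 0.1363]
tcp_rot: [-0.002, 0.958, 0.286, -0.003]
force: [-15.9, 16.3, 4.4]
opening: 0.0213
[0.61133979 0.26599079 0.13631148] [-0.00226272  0.95812296  0.28633205 -0.00303942] [-15.94753924  14.61864869   4.26281055] 0.02134969049176048
```

View pics/w39.png

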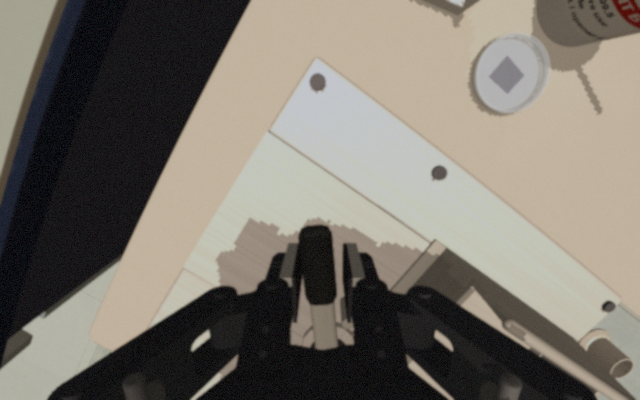

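```bash
python3 -m creep '0.6 0 0 0 0 0 0; 0.6 0 0 0 0 0 0; 0.6 0 0 0 0 0 0; 0.6 0 0 -3 0 0 0; 0.6 0 0 -6 0 0 0; 0.6 0 0 -10 0 0 0; 0.6 0 0 -14 0 0 0; 0.6 0 0 -18 0 0 0; 0.6 0 0 -18 0 0 0;0.6 0 0 -18 0 0 0;0.6 0 0 -18 0 0 0'
python3 - <<'E'
from h import *
w=shot('wrist','w40.png');s=shot('side','s40.png');print(bot.sense()['ee_pos'],bot.sense()['force'])
cv2.imwrite('pics/s40z.png',cv2.resize(s['pixels'][100:350,245:420,::-1],None,fx=2.4,fy=2.4,interpolation=cv2.INTER_CUBIC))
E
```

```text
time: 45.1
ee_pos: [0.6126, 0.2651, 0.3157]
tcp_rot: [-0.002, 0.958, 0.286, -0.003]
force: [-0.5, -0.6, -0.8]
opening: 0.0345
[0.61231781 0.26514917 0.3145696 ] [-1.21678202  0.12763346 -0.26119774]
```

View pics/w40.png

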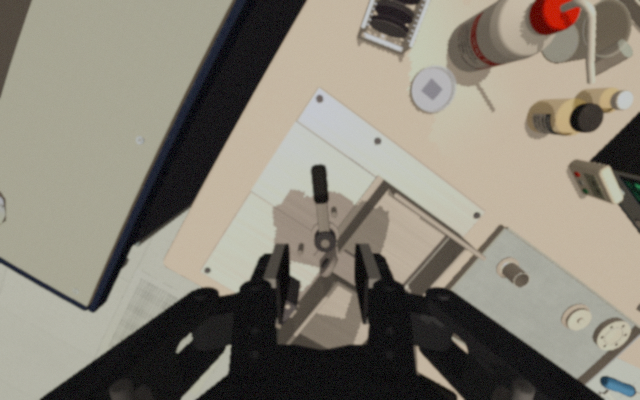

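View pics/s40z.png

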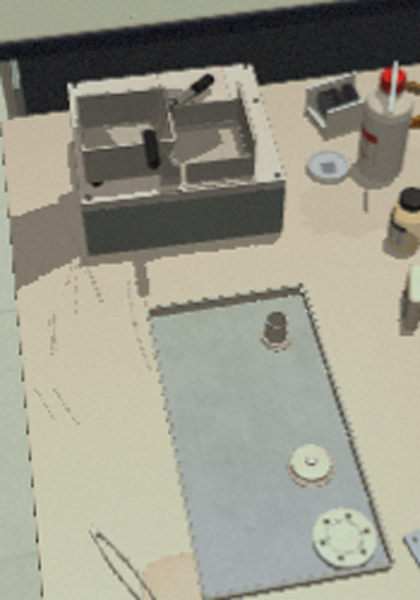

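```bash
python3 - <<'E'
from h import *
W=viewer.camera('wrist')
a=onz(W,319,167,.137);b=onz(W,321,200,.137);s=onz(W,324,241,.140);print(np.degrees(np.arctan2(*((a+b)/2-s)[1::-1])))
c=viewer.camera('scene')['pixels'][130:250,230:380,::-1]
cv2.imwrite('pics/c40.png',cv2.resize(c,None,fx=5,fy=5,interpolation=cv2.INTER_CUBIC))
E
```

```text
37.092692950929276
```

View pics/c40.png

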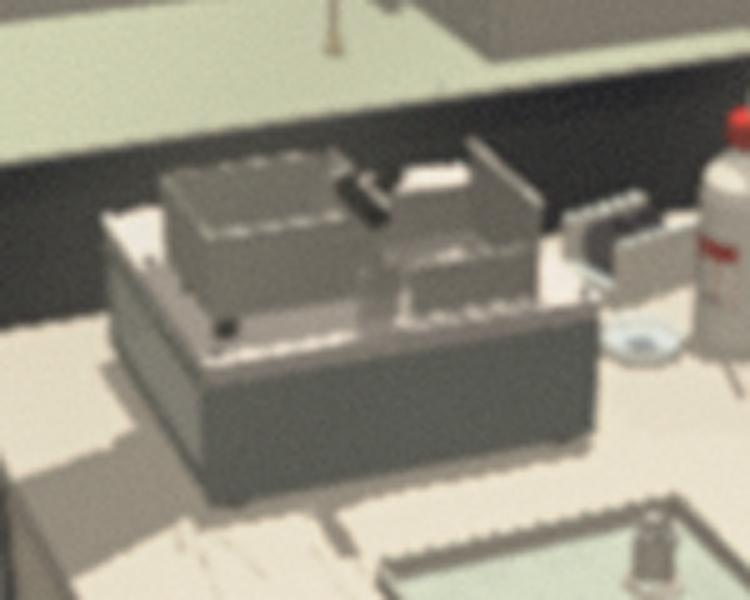

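```bash
python3 - <<'E'
from h import *
print(bot.sign_off())
E
```

```text
the job is handed in; nothing more can be done
None
```

I scrapped all four worn seals present (three black rings and one white puck) and handed the job in at about 45 s of robot time. sign_off reported no verdict.

The order was: all four into the bucket with the damper shut, damper turned fully open, bucket carried over by its push bar to about 2.05 rad and held about a second. I then carried the bucket back home, let go of the bar and turned the damper shut against its stop.

**Last checks:**
- **Damper:** the handle measured 37° in world axes. Its shut position works out at 38°, so it is shut within about 1°.
- **Bucket:** empty and back at its home position in the pictures.
- **Seals:** none left in the tray or in front of it. Through the open throat I saw the puck and a stack of at least two rings on the bin floor. I never saw the third ring separately, so it is probably under the others.
- **Good fittings:** the nipple, flange and blank look unmoved in the pictures, though I did not measure them again.

**What went wrong:** two ring grasps missed. On one, the ring had been shifted about 16 mm when I next looked, and the fingers pressed with about 42 N. On the other, they closed too high and slipped over the ring, with about 27 N. I measured both rings again and the second try held.

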